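# Square up and finish a crosswise slat stand on the banding wheel

### The arm

A 6-joint arm with a two-finger parallel gripper is mounted at the origin on a cart in front of the work surface, level with it; the furniture and walls round the work are solid. World frame = base frame: x ahead of the robot, y to its left, z up, the work surface at z = 0. Lengths are in m, angles in degrees, forces in N, time in s.
With the tool pointing down it reaches from about 0.275 to 0.725 m from the base axis. Payload 15.9 kg.
Tool frame: the origin (TCP) lies midway between the tips of the shut fingers; the grasp point (between the pads) lies arm.grip_point_offset behind it (arm.grip_point_offset is the distance from the TCP to the grasp point, in m); z points along the fingers, y is the direction in which the jaws open and shut (so a half turn about z gives the same grasp; the last joint's range is limited). The gripper opens to 85 mm and grips with 20 to 120 N. Pads are 22 mm wide; open, the fingers measure 114 mm over their backs; the gripper's body (76 mm by 85 mm) begins 54 mm behind the grasp point. The pads swing forward as they close: fully open they stand 13 mm farther back than shut.
Start: joints at [-63.083, 12.198, -1.971, 75.831, 0, 90], TCP at [0.226, -0.446, 0.231] pointing down, gripper open.
Joint ranges: [-170.91, 170.91], [-42.67, 98.43], [-65.05, 77.54], [-120.47, 116.71], [-90, 82.35], [-180, 180]. Speed limits (degrees/s): [108.29, 108.29, 136.94, 147.25, 180, 180].

### API

Orientations are given as a 3x3 rotation matrix whose columns are the frame's x, y, z axes.
In Python, from workcell import arm, imaging gives the robot as it stands.
- The arm moves only by the shell command python3 -m inch 'ROWS'. ROWS is JSON, a list of rows, each an object with "grip": the finger opening in cm, from 0 to 8.54; "slide": the shift along the tool's x, y, z in cm, a list of three; "yaw": the turn about the tool's z in degrees. In form: [{"grip": grip, "slide": [dx, dy, dz], "yaw": yaw}, ...]. A call has 1 to 12 rows; each row shifts and turns the commanded pose from where the row before left it, along the tool's axes as they then stand; what a row does not reach is not made up. A row lasts 1/12 s, in which the tool goes at most 41.7 mm and 7.16 degrees, less where a joint would pass 70% of its speed; a pose out of reach is approached as far as the arm can. A call is refused whole if a number of a shift passes 4.17 or a number of a turn 7.16, either way. A call with a gripper value outside its range is refused whole. The fingers move at their own pace and stop on an object; the grip force is fixed at half the most. Time passes only in rows, so rows that do not move let the fingers close. It gives the time, the measured TCP pose, the force and the opening at its end, in the units of the state.
- arm.observe(): the state, without advancing time (a new reading comes with each control period).
- imaging.camera(name): name is "scene" or "side" or "wrist"; returns a dict with "frame" (420x560x3 uint8, red, green, blue), "mtx" (3x3 intrinsics, pixels), "k1" (the pictures are not rectified: a ray, as slopes to the right and down, at radius r is drawn at 1 + k1 r^2 times it, then the intrinsics apply), "rvec" (rotation vector, rad) and "tvec" (3), from world to camera coordinates, as OpenCV has them. Camera axes: x right, y down, z forward; pixel columns grow to the right and rows downward; lengths in m; the calibration is good to about 2 mm. A picture is of the moment at which its call begins. There is no depth.
- arm.job_done(): hands the job in, once; it reports no verdict.
The state is a dict: "time": time; "q": joint angles; "joint_vel": joint speeds; "effort": joint torques, N m; "eef_pos": TCP position; "eef_rot": TCP orientation; "force": force on the tool from outside, world axes, zero at the start; "ft_torque": the same for the moment, N m; "opening": finger opening in m.
Only numpy, scipy, OpenCV 4.12 (cv2) and the standard library are available. Lean on these libraries where they do the work, as an engineer would, in place of code of your own. Each camera call takes 0.05 s, during which the arm holds its last target.

### The job

The slat stand that will lift the teapot on the potter's banding wheel is half built: two plain bearers lie on the wheel with a second pair of slats across them, shoved in too far. Slide that second pair outwards along the bearers, without lifting them, until each is flush with the bearers' ends; then give the wheel a quarter turn, so that the second pair points straight away from the table's front edge, and lay the two slats that lie on the table across it as the top pair, block side down, one flush with each end and fully seated between the slats below. Leave the other things on the table where they are.

Things in the scene. Friction and masses are not known exactly. Their poses are not given: they have to be found in the camera images.
- wheel_centre (a point): Centre of the upper face of the banding wheel's round cream bat (flat, 302 mm across, face 38.8 mm above the table). A square dark wooden ware board, 200 x 200 x 9 mm, is stuck down on its middle. The bat turns very freely about this upright axis (0.02 N m of friction) and stays where it is left.
- banding_wheel_bat (a joint): Angle of the bat, rad, 0 at the start, positive anticlockwise seen from above; limits at -3.14 and 3.14. The slats on it ride along by their weight.
- table_square (a point): A fixed point on the table top; its x points straight away from the table's front edge (and the cart), its y runs along the front edge to the left, z up.
- bearer_left_mid (a point): Left bearer of the lowest pair: plain pale wooden slat 180 x 30 x 16 mm lying loose and flat on the ware board, pointing away from the cart give or take 0.3 rad, 75 mm from the wheel's axis. Point: its centre, 8 mm above the ware board; x along it (away from the cart), y across it to the left, z up.
- bearer_right_mid (a point): Right bearer of the lowest pair, same slat, parallel to the left one, 150 mm from it between centre lines (120 mm clear); centre, 8 mm above the ware board, x along it.
- second_far_mid (a point): Far slat of the second pair: pale wooden slat 180 x 30 x 16 mm with a locating block 100 x 28 x 5 mm centred under it. Its ends lie on the bearers, its block hangs between them (10 mm play each end), 32 to 50 mm beyond the wheel's axis; flush when its centre line is 75 mm from the bearers' middle. Point: centre of the 16 mm part, 24 mm above the ware board; x along the slat, y across, z up. At the start x points left.
- second_near_mid (a point): Near slat of the second pair, the same kind, lying in the same way 32 to 50 mm from the wheel's axis on the cart's side; flush with the bearers' near ends at 75 mm. Point: centre of the 16 mm part, 24 mm above the ware board; x along the slat, y across, z up. At the start x points left.
- top_a_mid (a point): Slat for the top pair, loose on the table right of the wheel, the one nearer the cart: pale wooden slat 180 x 30 x 16 mm with a locating block 100 x 28 x 5 mm centred under it, block down, lying roughly along the table edge. Point: centre of the 16 mm part, 13 mm above the table as it lies, 40 mm above the ware board when seated on the second pair; x along the slat, y across, z up.
- top_b_mid (a point): The other slat for the top pair, the same kind, farther from the cart, block down. Point: centre of the 16 mm part, 13 mm above the table as it lies, 40 mm above the ware board when seated; x along the slat, y across, z up.
- slip_jar: White open plastic jar, 90 mm across, 98 mm high, left of the wheel; origin at the centre of its underside. A bystander.
- needle_tool: Thin metal needle tool, 148 mm long, 8 mm thick, lying on the table between the two loose slats; origin at the centre of its underside, it lies along its y axis. A bystander.

How it is judged:
By the outcome, as a careful person would: the job done as asked, in the order asked, and still so for the second after the job is handed in, with the robot touching nothing.
It also fails if it takes over 72 s, if anything falls off the work surface, if the arm or the gripper's body presses on something with over 40 N, if the wrist force passes 120 N, or if a joint passes its speed limit or range.

## Working session

There is one attempt and no reset: what is moved stays moved. The work goes in short steps, Python scripts to look and compute and a shell command to move; the robot and the scene stay as the last step left them, time stands still between calls to the robot, and variables do not carry over. Pictures are saved under pics/ and viewed, and the job is handed in when it is done.

```bash
ls -la; mkdir -p pics; python3 - <<'E'
from workcell import arm, imaging
import cv2
print(arm.observe()); print(arm.grip_point_offset)
for n in ("scene","side","wrist"):
    c=imaging.camera(n); cv2.imwrite(f"pics/{n}0.png",c["frame"][:,:,::-1]); print(n,c["mtx"],c["k1"],c["rvec"],c["tvec"])
E
```

```text
total 12
drwxr-xr-x  3 agent agent 4096 Dec  7 14:29 .
drwxr-xr-x 23 root  root  4096 Dec  7 14:29 ..
drwxr-xr-x  2 agent agent 4096 Dec  7 14:29 pics
{'time': 0.0, 'q': array([-6.30824578e+01,  1.22245266e+01, -2.00780339e+00,  7.58304077e+01,
        1.65133444e-04,  9.00025246e+01]), 'joint_vel': array([-0.00076665, -0.03867267,  0.04738484,  0.05967338,  0.08301172,
        0.05148475]), 'effort': array([-5.66638046e-03, -6.86167288e+01,  4.87113333e+01,  1.76826463e-02,
       -3.77223269e-04,  3.03443244e-05]), 'eef_pos': array([ 0.22620566, -0.44553556,  0.23082159]), 'eef_rot': array([[ 8.91678915e-01,  4.52668167e-01, -4.93135616e-04],
       [ 4.52668436e-01, -8.91678379e-01,  9.77652663e-04],
       [ 2.83387204e-06, -1.09497919e-03, -9.99999401e-01]]), 'force': array([ 0.08292619,  0.17608781, -0.77482176]), 'ft_torque': array([ 0.03017511, -0.02826327,  0.04655541]), 'opening': 0.08544727849426222}
0.0187
scene [[422.91583329   0.         281.70578009]
 [  0.         422.91583329 211.43129571]
 [  0.           0.           1.        ]] -0.09125538125409913 [ 1.11624577 -2.29084179  1.03819084] [0.4311331  0.27733412 0.88190005]
side [[502.27557885   0.         278.19811596]
 [  0.         502.27557885 206.94819388]
 [  0.           0.           1.        ]] -0.02669755903724875 [ 0.3448623  -2.5013155   1.63572945] [0.53649875 0.0906858  1.16854489]
wrist [[299.13300303   0.         280.22269846]
 [  0.         299.13300303 212.02132737]
 [  0.           0.           1.        ]] -0.03592448947001573 [-2.46577583  1.51293831  0.21620671] [-0.4992707  -0.03593265  0.37893952]
```

View pics/scene0.png

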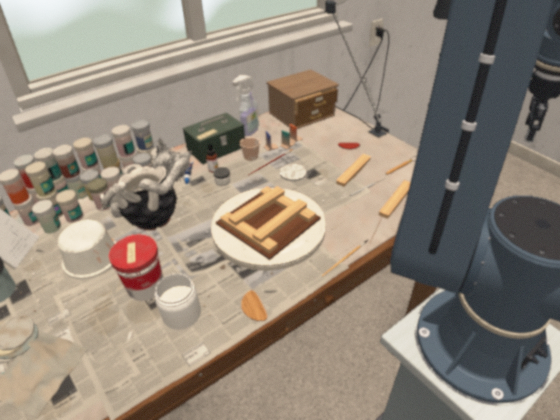

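View pics/side0.png

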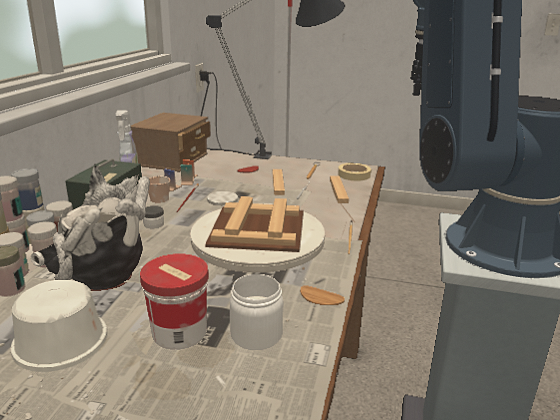

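View pics/wrist0.png

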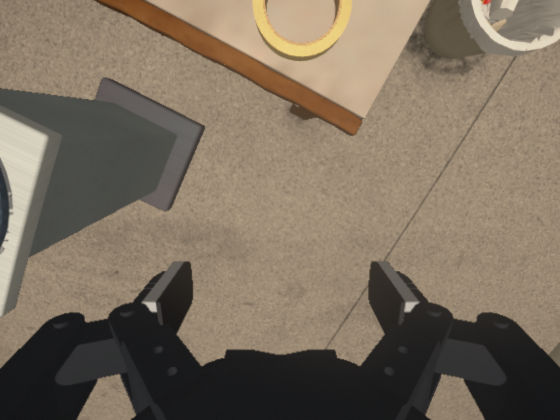

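The scene view shows the wheel near (268,225), with the half-built stand on it. The loose slats are near (353,168) and (397,197), and the jar is at (177,300). I'll write the ray helpers and get rough positions.

```bash
cat > h.py <<'E'
import numpy as np, cv2
from workcell import arm, imaging
def cam(n): return imaging.camera(n)
def px2pt(c,uv,z):
    uv=np.atleast_2d(np.array(uv,float))
    s=(uv-[c["mtx"][0,2],c["mtx"][1,2]])/[c["mtx"][0,0],c["mtx"][1,1]]
    rd=np.linalg.norm(s,axis=1); r=rd.copy()
    for _ in range(30): r=rd/(1+c["k1"]*r*r)
    s=s/(1+c["k1"]*r*r)[:,None]
    R=cv2.Rodrigues(np.array(c["rvec"]))[0]; o=-R.T@np.array(c["tvec"])
    d=np.c_[s,np.ones(len(s))]@R
    t=(z-o[2])/d[:,2]
    return o+d*t[:,None]
def pt2px(c,P):
    d=np.array([c["k1"],0,0,0,0.])
    return cv2.projectPoints(np.atleast_2d(np.array(P,float)),np.array(c["rvec"]),np.array(c["tvec"]),c["mtx"],d)[0][:,0]
def campos(c):
    R=cv2.Rodrigues(np.array(c["rvec"]))[0]; return -R.T@np.array(c["tvec"])
def st():
    s=arm.observe(); R=s["eef_rot"]
    print("t %.2f pos %s yaw(x-axis) %.2f F %s open %.4f q %s"%(s["time"],s["eef_pos"].round(4),np.degrees(np.arctan2(R[1,0],R[0,0])),s["force"].round(1),s["opening"],s["q"].round(1)))
    return s
def save(c,name,box=None,k=1):
    f=c["frame"][:,:,::-1]
    if box: f=f[box[1]:box[3],box[0]:box[2]]
    cv2.imwrite("pics/"+name+".png",cv2.resize(f,None,fx=k,fy=k,interpolation=cv2.INTER_CUBIC))
E
python3 - <<'E'
from h import *
f=cv2.imread("pics/scene0.png"); cv2.imwrite("pics/s0a.png",cv2.resize(f[130:290,200:420],None,fx=3.6,fy=3.6,interpolation=cv2.INTER_CUBIC))
f=cv2.imread("pics/side0.png"); cv2.imwrite("pics/d0a.png",cv2.resize(f[150:290,180:380],None,fx=4,fy=4,interpolation=cv2.INTER_CUBIC))
c=cam("scene"); print(campos(c))
print(px2pt(c,[(353,168),(397,197)],0.02)[:, :2].round(3), px2pt(c,[(268,225)],.0388).round(3))
c=cam("side");print(campos(c)); print(px2pt(c,[(278,181),(339,189)],0.02).round(3), px2pt(c,[(257,233)],.0388).round(3))
c=cam("wrist");print(campos(c)-arm.observe()["eef_pos"])
E
```

```text
[-0.13616301  0.62585909  0.7939129 ]
[[ 0.616 -0.216]
 [ 0.43  -0.211]] [[0.552 0.165 0.039]]
[0.25445552 1.1395948  0.54601104]
[[ 0.611 -0.2    0.02 ]
 [ 0.428 -0.19   0.02 ]] [[0.557 0.179 0.039]]
[0.06348478 0.03263779 0.14264502]
```

View pics/s0a.png

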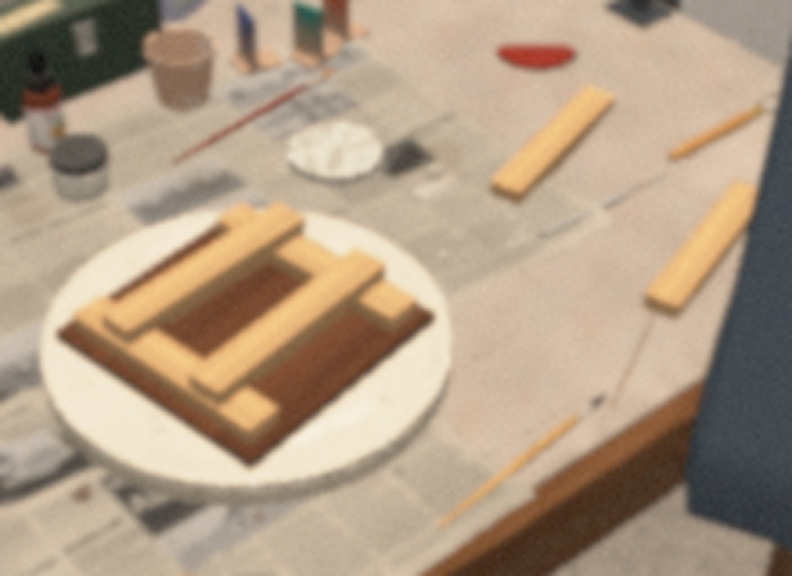

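View pics/d0a.png

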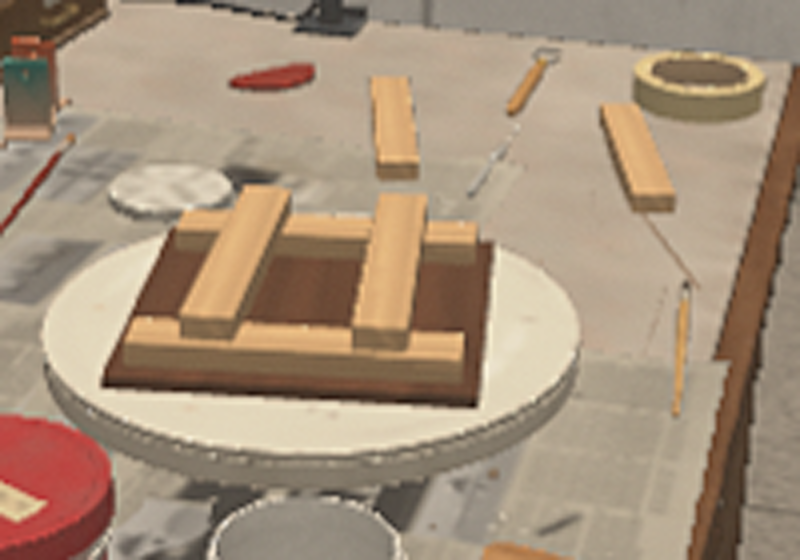

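Both views put the wheel near (0.553, 0.17) and the loose slats near (0.43,-0.2) and (0.61,-0.21). I'll turn the tool square and fly over the loose slats so the wrist camera can measure them.

```bash
python3 -m inch '[{"grip":8.5,"slide":[1.8,-1.96,-0.8],"yaw":2.24},{"grip":8.5,"slide":[1.8,-1.96,-0.8],"yaw":2.24},{"grip":8.5,"slide":[1.8,-1.96,-0.8],"yaw":2.24},{"grip":8.5,"slide":[1.8,-1.96,-0.8],"yaw":2.24},{"grip":8.5,"slide":[1.8,-1.96,-0.8],"yaw":2.24},{"grip":8.5,"slide":[1.8,-1.96,-0.8],"yaw":2.24},{"grip":8.5,"slide":[1.8,-1.96,-0.8],"yaw":2.24},{"grip":8.5,"slide":[1.8,-1.96,-0.8],"yaw":2.24},{"grip":8.5,"slide":[1.8,-1.96,-0.8],"yaw":2.24},{"grip":8.5,"slide":[1.8,-1.96,-0.8],"yaw":2.24},{"grip":8.5,"slide":[1.8,-1.96,-0.8],"yaw":2.24},{"grip":8.5,"slide":[1.8,-1.96,-0.8],"yaw":2.24}]'
python3 - <<'E'
from h import *
st(); c=cam("wrist"); save(c,"w1"); np.savez("w1.npz",**c)
print(campos(c)); print(cv2.Rodrigues(c["rvec"])[0].round(3))
E
```

```text
time: 1.3
eef_pos: [0.3752, -0.165, 0.3279]
eef_rot: [[1.0, -0.001, 0.0], [-0.001, -1.0, -0.0], [0.0, 0.0, -1.0]]
force: [-0.2, -0.4, -0.1]
opening: 0.0848
t 1.30 pos [ 0.3752 -0.165   0.3279] yaw(x-axis) -0.07 F [-0.2 -0.4 -0.1] open 0.0848 q [-2.370e+01  1.700e+00 -1.000e-01  8.820e+01 -0.000e+00  1.563e+02]
[ 0.44628928 -0.16450014  0.47063459]
[[-0.001 -1.     0.001]
 [-0.96   0.001  0.279]
 [-0.279 -0.    -0.96 ]]
```

View pics/w1.png

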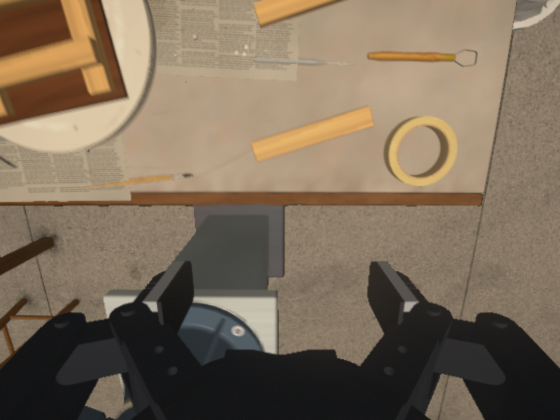

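The wrist view shows top_a between about (253,150) and (372,117), with the needle just above it. Only the near end of top_b is visible, at (260,15), and the table's front edge runs along row ~195. I'll measure the table edge from this view, then turn the tool to yaw ~180 because q6's range requires it at the wheel.

```bash
python3 - <<'E'
from h import *
c=dict(np.load("w1.npz"))
c["k1"]=float(c["k1"])
f=c["frame"]; hsv=cv2.cvtColor(f,cv2.COLOR_RGB2HSV)
for u in (140,200,260,320,380,440,475): 
    print(u,[tuple(f[r,u]) for r in range(188,208,4)])
E
python3 -m inch '[{"grip":8.5,"slide":[0,0,0],"yaw":-7.1},{"grip":8.5,"slide":[0,0,0],"yaw":-7.1},{"grip":8.5,"slide":[0,0,0],"yaw":-7.1},{"grip":8.5,"slide":[0,0,0],"yaw":-7.1},{"grip":8.5,"slide":[0,0,0],"yaw":-7.1},{"grip":8.5,"slide":[0,0,0],"yaw":-7.1},{"grip":8.5,"slide":[0,0,0],"yaw":-7.1},{"grip":8.5,"slide":[0,0,0],"yaw":-7.1},{"grip":8.5,"slide":[0,0,0],"yaw":-7.1},{"grip":8.5,"slide":[0,0,0],"yaw":-7.1},{"grip":8.5,"slide":[0,0,0],"yaw":-7.1},{"grip":8.5,"slide":[0,0,0],"yaw":-7.1}]'
```

```text
140 [(np.uint8(176), np.uint8(155), np.uint8(129)), (np.uint8(122), np.uint8(97), np.uint8(75)), (np.uint8(118), np.uint8(76), np.uint8(43)), (np.uint8(120), np.uint8(78), np.uint8(44)), (np.uint8(98), np.uint8(65), np.uint8(39))]
200 [(np.uint8(177), np.uint8(153), np.uint8(127)), (np.uint8(120), np.uint8(95), np.uint8(72)), (np.uint8(127), np.uint8(84), np.uint8(49)), (np.uint8(127), np.uint8(84), np.uint8(48)), (np.uint8(111), np.uint8(78), np.uint8(55))]
260 [(np.uint8(171), np.uint8(148), np.uint8(122)), (np.uint8(124), np.uint8(94), np.uint8(70)), (np.uint8(119), np.uint8(78), np.uint8(47)), (np.uint8(120), np.uint8(78), np.uint8(45)), (np.uint8(106), np.uint8(87), np.uint8(75))]
320 [(np.uint8(177), np.uint8(154), np.uint8(127)), (np.uint8(119), np.uint8(95), np.uint8(73)), (np.uint8(121), np.uint8(80), np.uint8(48)), (np.uint8(123), np.uint8(81), np.uint8(47)), (np.uint8(113), np.uint8(78), np.uint8(50))]
380 [(np.uint8(185), np.uint8(162), np.uint8(135)), (np.uint8(141), np.uint8(115), np.uint8(90)), (np.uint8(131), np.uint8(88), np.uint8(53)), (np.uint8(131), np.uint8(88), np.uint8(53)), (np.uint8(102), np.uint8(72), np.uint8(48))]
440 [(np.uint8(175), np.uint8(151), np.uint8(125)), (np.uint8(137), np.uint8(114), np.uint8(91)), (np.uint8(120), np.uint8(79), np.uint8(46)), (np.uint8(117), np.uint8(77), np.uint8(45)), (np.uint8(107), np.uint8(74), np.uint8(48))]
475 [(np.uint8(174), np.uint8(151), np.uint8(126)), (np.uint8(140), np.uint8(121), np.uint8(99)), (np.uint8(115), np.uint8(75), np.uint8(45)), (np.uint8(118), np.uint8(78), np.uint8(47)), (np.uint8(121), np.uint8(82), np.uint8(49))]
time: 2.35
eef_pos: [0.3747, -0.1664, 0.3273]
eef_rot: [[0.077, 0.997, -0.0], [0.997, -0.077, -0.0], [-0.0, -0.0, -1.0]]
force: [0.0, -0.3, 0.5]
opening: 0.0852
```

```bash
python3 -m inch '[{"grip":8.5,"slide":[0,0,0],"yaw":-7.1},{"grip":8.5,"slide":[0,0,0],"yaw":-7.1},{"grip":8.5,"slide":[0,0,0],"yaw":-7.1},{"grip":8.5,"slide":[0,0,0],"yaw":-7.1},{"grip":8.5,"slide":[0,0,0],"yaw":-7.1},{"grip":8.5,"slide":[0,0,0],"yaw":-7.1},{"grip":8.5,"slide":[0,0,0],"yaw":-7.1},{"grip":8.5,"slide":[0,0,0],"yaw":-7.1},{"grip":8.5,"slide":[0,0,0],"yaw":-7.1},{"grip":8.5,"slide":[0,0,0],"yaw":-7.1},{"grip":8.5,"slide":[0,0,0],"yaw":-7.1},{"grip":8.5,"slide":[0,0,0],"yaw":-7.1}]'; python3 -m inch '[{"grip":8.5,"slide":[-1.4,3.1,0],"yaw":-0.8},{"grip":8.5,"slide":[-1.4,3.1,0],"yaw":-0.8},{"grip":8.5,"slide":[-1.4,3.1,0],"yaw":-0.8},{"grip":8.5,"slide":[-1.4,3.1,0],"yaw":-0.8},{"grip":8.5,"slide":[-1.4,3.1,0],"yaw":-0.8},{"grip":8.5,"slide":[-1.4,3.1,0],"yaw":-0.8},{"grip":8.5,"slide":[-1.4,3.1,0],"yaw":-0.8},{"grip":8.5,"slide":[-1.4,3.1,0],"yaw":-0.8},{"grip":8.5,"slide":[-1.4,3.1,0],"yaw":-0.8},{"grip":8.5,"slide":[-1.4,3.1,0],"yaw":-0.8},{"grip":8.5,"slide":[-1.4,3.1,0],"yaw":-0.8},{"grip":8.5,"slide":[-1.4,3.1,0],"yaw":-0.8}]'; python3 - <<'E'
from h import *
st(); c=cam("wrist"); save(c,"w2"); np.savez("w2.npz",**c)
c=cam("scene"); save(c,"s2"); np.savez("s2.npz",**c)
E
```

```text
time: 3.35
eef_pos: [0.3747, -0.1663, 0.3273]
eef_rot: [[-0.987, 0.16, -0.0], [0.16, 0.987, 0.0], [0.0, 0.0, -1.0]]
force: [-1.7, 0.6, 0.5]
opening: 0.0851
time: 4.35
eef_pos: [0.5757, 0.1902, 0.3272]
eef_rot: [[-1.0, -0.001, 0.0], [-0.001, 1.0, -0.0], [-0.0, -0.0, -1.0]]
force: [0.9, -0.5, -0.0]
opening: 0.0846
t 4.35 pos [0.5757 0.1902 0.3272] yaw(x-axis) -179.91 F [ 0.9 -0.5 -0. ] open 0.0846 q [18.3 27.2 33.2 96.  -0.  18.2]
```

View pics/w2.png

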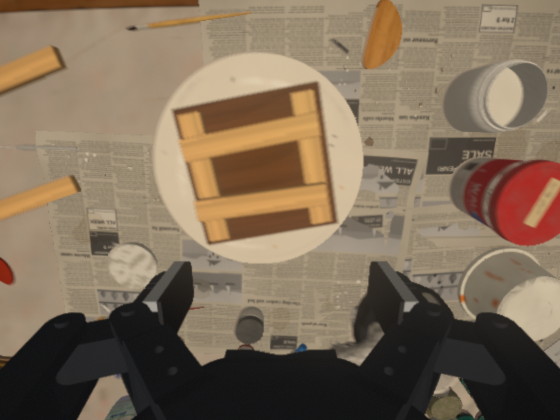

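The wrist view shows the bat centred near (258,157), the board corners at (174,110), (318,83), (334,222) and (208,243), and the second pair crossing at rows ~135 and ~203. Next I'll segment these and measure.

```bash
cat >> h.py <<'E'
def load(n):
    c=dict(np.load(n)); c["k1"]=float(c["k1"]); return c
E
python3 - <<'E'
from h import *
c=load("w2.npz"); save(c,"w2z",(150,50,370,270),2.7)
# table edge from w1
w=load("w1.npz"); g=w["frame"].astype(float)[:,:,2]
P=[]
for u in range(200,475,5):
    col=g[180:200,u]; k=np.argmin(np.diff(cv2.GaussianBlur(col.reshape(-1,1),(1,5),1).ravel())); P.append((u,180.5+k))
p=px2pt(w,P,0.0); a=np.polyfit(p[:,1],p[:,0],1); print("edge x=%.4f*y+%.4f"%tuple(a), "deg",np.degrees(np.arctan(a[0])), np.std(p[:,0]-np.polyval(a,p[:,1])))
f=c["frame"]; hsv=cv2.cvtColor(f,cv2.COLOR_RGB2HSV)
for n,(u,v) in dict(bat=(258,70),board=(250,105),board2=(255,168),slat=(255,133),slat2=(260,205),bear=(195,122),bear2=(305,100),paper=(340,280)).items(): print(n,f[v,u],hsv[v,u])
E
```

```text
edge x=0.0038*y+0.3448 deg 0.2192860641521029 0.0004209286050293588
bat [210 190 158] [ 18  63 210]
board [105  71  45] [ 13 146 105]
board2 [106  67  37] [ 13 166 106]
slat [207 156  91] [ 17 143 207]
slat2 [217 161  94] [ 16 145 217]
bear [198 150  90] [ 17 139 198]
bear2 [207 160  96] [ 17 137 207]
paper [160 144 119] [ 18  65 160]
```

View pics/w2z.png

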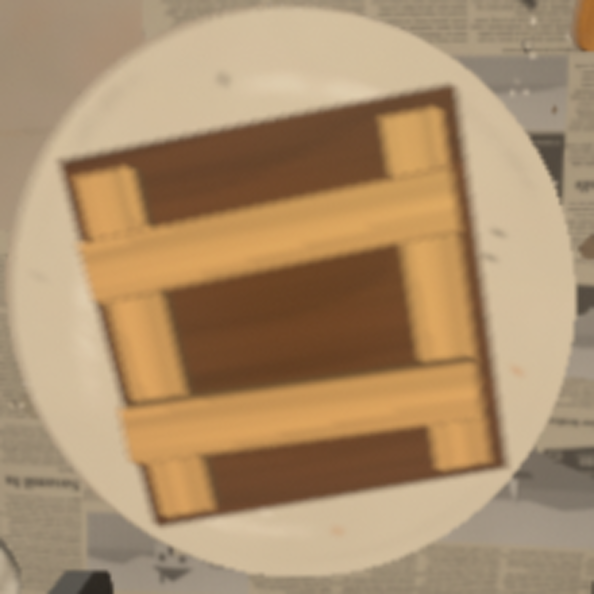

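```bash
python3 - <<'E'
from h import *
c=load("w2.npz")
Z=lambda L,z: px2pt(c,(np.array(L,float)+0.5)/2.7-0.5+[150,50],z)[:,:2]
def rep(n,P):
    P=np.array(P); print(n,"corners",P.round(4).tolist())
    print("  ctr",P.mean(0).round(4)," sides",[round(float(np.linalg.norm(P[i]-P[(i+1)%4])),4) for i in range(4)]," ang",[round(float(np.degrees(np.arctan2(*(P[(i+1)%4]-P[i])[::-1]))),1) for i in range(4)])
rep("board",Z([(62,160),(453,87),(507,466),(158,522)],.0478))
rep("bat L/R/T/B",Z([(8,290),(290,8),(576,290),(295,576)],.0388))
rep("near",Z([(80,243),(457,170),(463,237),(98,302)],.0798))
rep("far",Z([(123,408),(472,362),(481,418),(133,463)],.0798))
rep("bearR",Z([(72,178),(132,167),(215,512),(155,520)],.0638))
rep("bearL",Z([(378,115),(440,105),(492,466),(435,472)],.0638))
E
```

```text
board corners [[0.4834, 0.0455], [0.4497, 0.2393], [0.6434, 0.2758], [0.6769, 0.0814]]
  ctr [0.5634 0.1605]  sides [0.1967, 0.1971, 0.1972, 0.1968]  ang [99.9, 10.7, -80.2, -169.5]
bat L/R/T/B corners [[0.5485, 0.0074], [0.4127, 0.16], [0.5483, 0.3089], [0.7143, 0.1572]]
  ctr [0.556  0.1584]  sides [0.2043, 0.2014, 0.2249, 0.2234]  ang [131.7, 47.7, -42.4, -137.9]
near corners [[0.5225, 0.0617], [0.4897, 0.2386], [0.5198, 0.2425], [0.5503, 0.068]]
  ctr [0.5206 0.1527]  sides [0.1799, 0.0304, 0.1771, 0.0285]  ang [100.5, 7.3, -80.1, -167.2]
far corners [[0.6029, 0.0762], [0.5794, 0.2492], [0.6077, 0.2549], [0.6317, 0.0791]]
  ctr [0.6054 0.1648]  sides [0.1746, 0.0289, 0.1775, 0.029]  ang [97.7, 11.4, -82.2, -174.3]
bearR corners [[0.4926, 0.0552], [0.4876, 0.0846], [0.6645, 0.1167], [0.6692, 0.084]]
  ctr [0.5785 0.0851]  sides [0.0299, 0.1798, 0.0331, 0.179]  ang [99.5, 10.3, -81.8, -170.7]
bearL corners [[0.4643, 0.2025], [0.4598, 0.2316], [0.6382, 0.2646], [0.6416, 0.2345]]
  ctr [0.551  0.2333]  sides [0.0295, 0.1814, 0.0303, 0.1801]  ang [98.9, 10.5, -83.6, -169.8]
```

The measurements agree with the given sizes (board 197 mm, slats ~30×179 mm). The wheel centre is about (0.5634, 0.1605) and the bearer direction is 10.3°. The near and far slats sit at -43.5 and +42 mm, and the table edge is square to the world within 0.2°. I'll align the open jaws along the slats, in the gap between them.

```bash
python3 -m inch '[{"grip":8.5,"slide":[0.6,-1.5,2],"yaw":0},{"grip":8.5,"slide":[0.61,-1.57,3],"yaw":0},{"grip":8.5,"slide":[0,0,3.5],"yaw":-5.1},{"grip":8.5,"slide":[0,0,3.5],"yaw":-5.1},{"grip":8.5,"slide":[0,0,3.5],"yaw":0},{"grip":8.5,"slide":[0,0,3.5],"yaw":0},{"grip":8.5,"slide":[0,0,2],"yaw":0},{"grip":8.5,"slide":[0,0,0.7],"yaw":0},{"grip":8.5,"slide":[0,0,0],"yaw":0},{"grip":8.5,"slide":[0,0,0],"yaw":0}]'
python3 - <<'E'
from h import *
st(); c=cam("wrist"); save(c,"w3"); c=cam("side"); save(c,"d3",(180,150,380,290),4)
E
```

```text
time: 5.28
eef_pos: [0.5637, 0.1579, 0.1115]
eef_rot: [[-0.984, -0.178, 0.001], [-0.178, 0.984, 0.0], [-0.001, 0.0, -1.0]]
force: [0.4, 0.1, 0.8]
opening: 0.0852
t 5.28 pos [0.5637 0.1579 0.1115] yaw(x-axis) -169.77 F [0.4 0.1 0.8] open 0.0852 q [15.6 24.8 -1.9 63.2  0.   5.4]
```

View pics/w3.png

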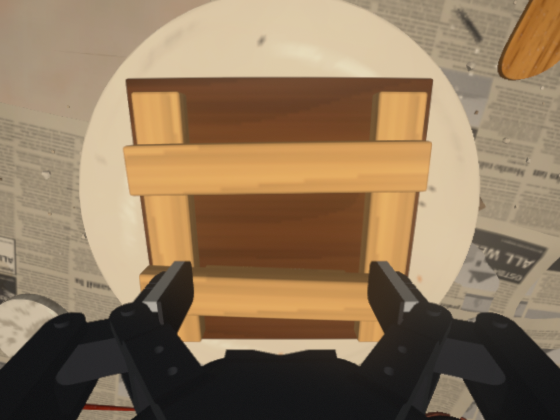

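View pics/d3.png

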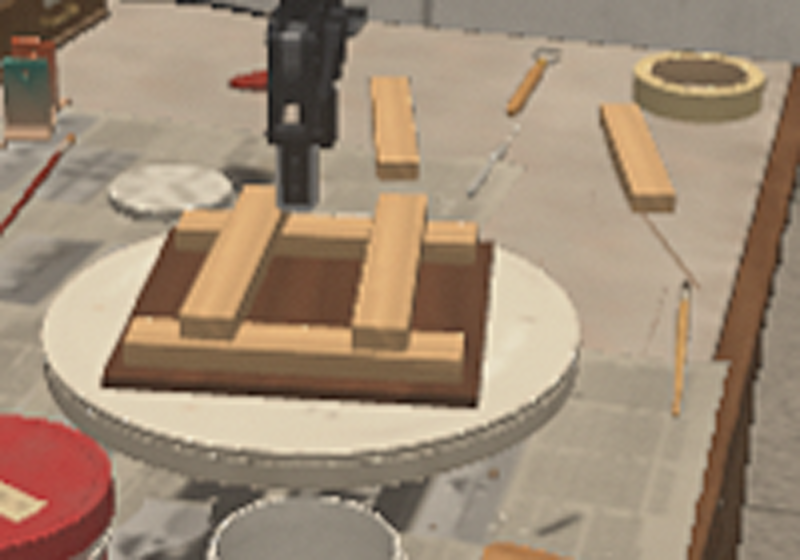

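From the closer view, the near slat spans (124,147) to (430,142) and the fingers are over the gap. The side view agrees. I'll refine the bearer ends from this picture.

```bash
python3 - <<'E'
from h import *
c=cam("wrist"); np.savez("w3.npz",**c); s=st()
W=np.array([.5634,.1605]); t=np.radians(10.3); u=np.array([np.cos(t),np.sin(t)]); v=np.array([-u[1],u[0]])
def uv(L,z): 
    P=px2pt(c,L,z)[:,:2]-W; return np.c_[P@u,P@v].round(4).tolist()
print("tool",(s["eef_pos"][:2]-W)@u,(s["eef_pos"][:2]-W)@v)
print("near",uv([(124,147),(430,142),(428,190),(130,194)],.0798))
print("far inner edge top",uv([(142,268),(365,272)],.0798))
print("bear near ends",uv([(133,93),(182,92),(378,92),(426,92)],.0638))
print("bear far ends",uv([(200,342),(361,341)],.0638))
print("board",uv([(127,79),(432,78),(345,341)],.0478))
print("bat L/R",uv([(81,180),(478,180)],.0388))
R=s["eef_rot"]; 
for sy in (-1,1):
    print("tip proj",pt2px(c,s["eef_pos"]+R@np.array([0,sy*.0426,-.013]))[0].round(0), pt2px(c,s["eef_pos"]+R@np.array([-.011,sy*.0426,-.013]))[0].round(0))
g=c["frame"]; save(c,"w3z",(110,60,450,350),2.3)
E
```

```text
t 5.43 pos [0.5643 0.1582 0.1121] yaw(x-axis) -169.77 F [-0.5  0.7  0.2] open 0.0846 q [15.7 24.8 -1.9 63.2  0.   5.4]
tool 0.0004426404673402485 -0.0024556416286560584
near [[-0.0583, -0.0925], [-0.061, 0.0843], [-0.0327, 0.0869], [-0.0304, -0.0928]]
far inner edge top [[0.0189, -0.092], [0.0217, 0.0531]]
bear near ends [[-0.0893, -0.0908], [-0.0895, -0.0609], [-0.0893, 0.0568], [-0.0896, 0.086]]
bear far ends [[0.09, -0.0639], [0.0891, 0.06]]
board [[-0.0995, -0.1012], [-0.0999, 0.0962], [0.1023, 0.0518]]
bat L/R [[-0.0319, -0.1497], [-0.0316, 0.1446]]
tip proj [191. 277.] [193. 297.]
tip proj [367. 277.] [365. 297.]
```

View pics/w3z.png

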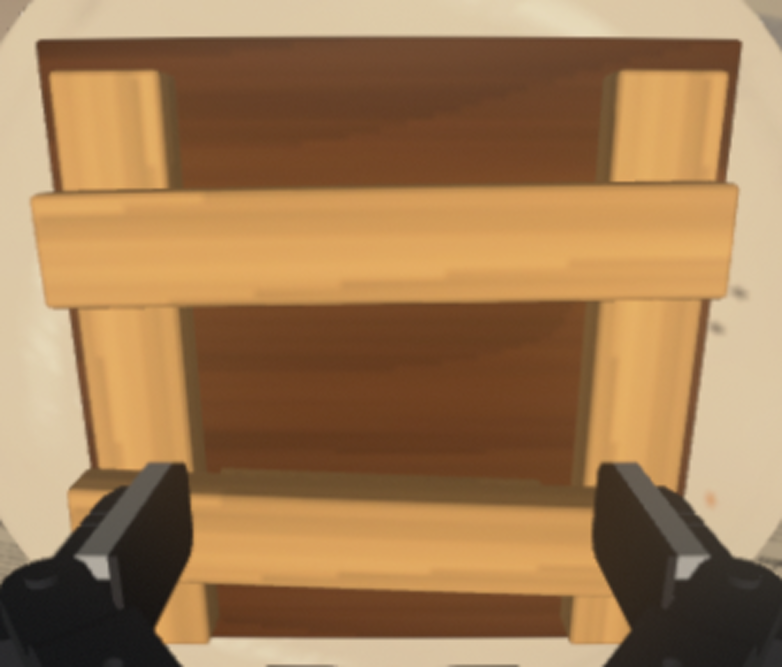

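The stand is symmetric about the wheel centre, now refined to about (0.5638, 0.1583). The bearer ends are at ±89.5 mm, so the tool should stop at ±48.7 mm. I'll descend and push the far slat first.

```bash
python3 -m inch '[{"grip":8.5,"slide":[0,0,2.8],"yaw":0},{"grip":8.5,"slide":[0,0,2.0],"yaw":0},{"grip":8.5,"slide":[0,0,0.8],"yaw":0},{"grip":8.5,"slide":[0,0,0],"yaw":0}]'; python3 -m inch '[{"grip":8.5,"slide":[-0.5,0,0],"yaw":0},{"grip":8.5,"slide":[-0.5,0,0],"yaw":0},{"grip":8.5,"slide":[-0.4,0,0],"yaw":0},{"grip":8.5,"slide":[-0.4,0,0],"yaw":0},{"grip":8.5,"slide":[-0.4,0,0],"yaw":0},{"grip":8.5,"slide":[-0.4,0,0],"yaw":0},{"grip":8.5,"slide":[-0.4,0,0],"yaw":0},{"grip":8.5,"slide":[-0.4,0,0],"yaw":0},{"grip":8.5,"slide":[-0.4,0,0],"yaw":0},{"grip":8.5,"slide":[-0.3,0,0],"yaw":0}]'
python3 - <<'E'
from h import *
s=st(); c=cam("wrist"); save(c,"w4")
W=np.array([.5634,.1605]); t=np.radians(10.3); u=np.array([np.cos(t),np.sin(t)]); v=np.array([-u[1],u[0]])
print("tool",(s["eef_pos"][:2]-W)@u,(s["eef_pos"][:2]-W)@v)
c=cam("side"); save(c,"d4",(180,150,380,290),4)
E
```

```text
time: 5.77
eef_pos: [0.5625, 0.1577, 0.0534]
eef_rot: [[-0.984, -0.178, -0.002], [-0.178, 0.984, -0.001], [0.002, -0.0, -1.0]]
force: [0.0, -0.1, -0.5]
opening: 0.0849
time: 6.6
eef_pos: [0.604, 0.1653, 0.0543]
eef_rot: [[-0.984, -0.178, 0.0], [-0.178, 0.984, -0.0], [-0.0, -0.0, -1.0]]
force: [-1.0, 0.3, 1.2]
opening: 0.085
t 6.60 pos [0.604  0.1653 0.0543] yaw(x-axis) -169.76 F [-1.   0.3  1.2] open 0.0850 q [15.3 31.8  0.5 58.8 -0.   5.1]
tool 0.040831072331910946 -0.0025483370877705976
```

View pics/w4.png

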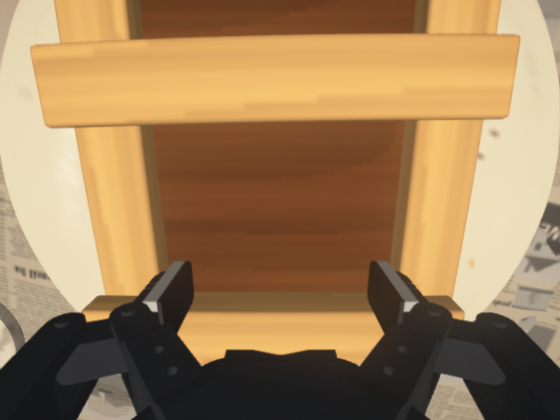

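View pics/d4.png

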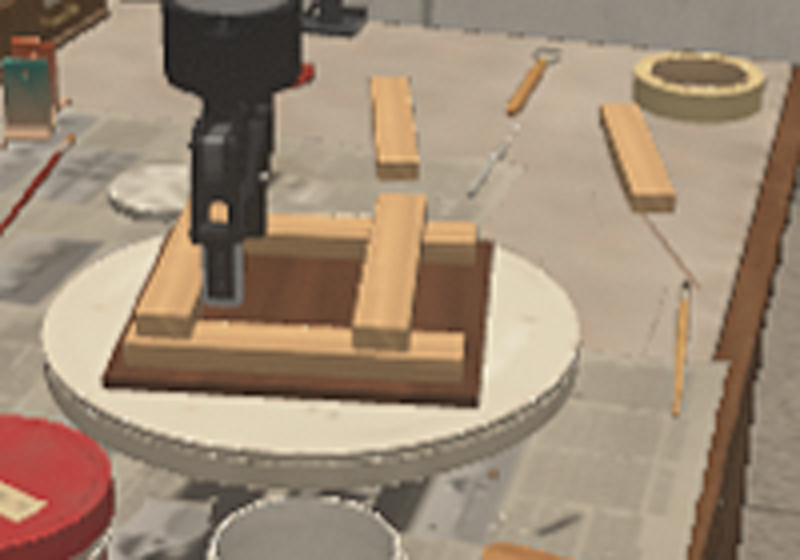

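The far slat is being pushed straight and the wheel hasn't turned. 8 mm to go, in slow rows.

```bash
python3 -m inch '[{"grip":8.5,"slide":[-0.2,0,0],"yaw":0},{"grip":8.5,"slide":[-0.2,0,0],"yaw":0},{"grip":8.5,"slide":[-0.2,0,0],"yaw":0},{"grip":8.5,"slide":[-0.15,0,0],"yaw":0},{"grip":8.5,"slide":[0,0,0],"yaw":0},{"grip":8.5,"slide":[0,0,0],"yaw":0}]'
python3 - <<'E'
from h import *
s=st(); 
W=np.array([.5634,.1605]); t=np.radians(10.3); u=np.array([np.cos(t),np.sin(t)]); v=np.array([-u[1],u[0]])
print("tool",(s["eef_pos"][:2]-W)@u,(s["eef_pos"][:2]-W)@v)
c=cam("side"); save(c,"d5",(190,180,320,270),6); np.savez("d5.npz",**c)
c=cam("wrist"); save(c,"w5")
E
```

```text
time: 7.2
eef_pos: [0.611, 0.1665, 0.0543]
eef_rot: [[-0.984, -0.178, 0.0], [-0.178, 0.984, 0.0], [-0.0, -0.0, -1.0]]
force: [-0.0, -0.4, 0.4]
opening: 0.0853
t 7.20 pos [0.611  0.1665 0.0543] yaw(x-axis) -169.76 F [-0.  -0.4  0.4] open 0.0853 q [15.2 32.5  1.9 59.3 -0.   5. ]
tool 0.04794471164057906 -0.0025860425605571022
```

View pics/d5.png

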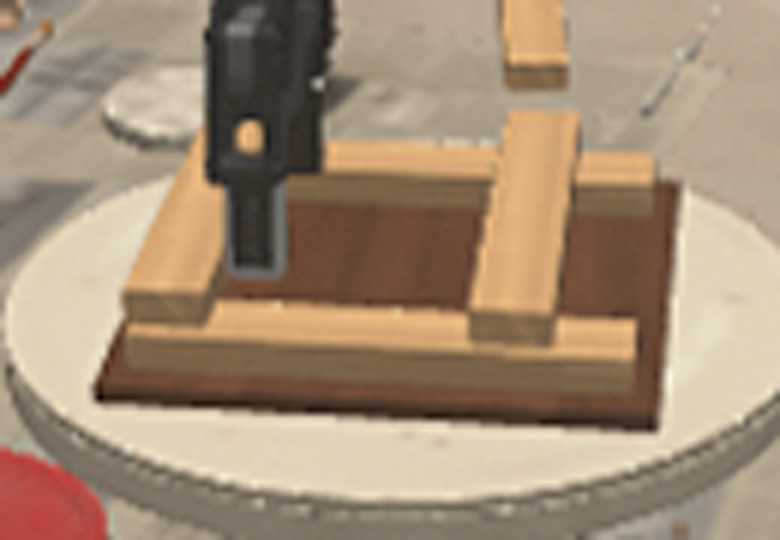

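View pics/w5.png

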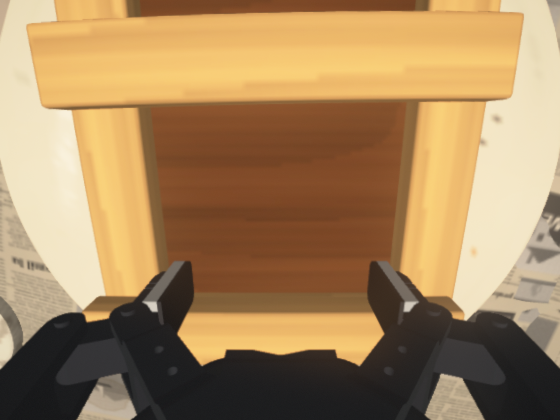

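In the side view, the far slat's end (x≈125 in the zoom) already looks level with the bearer end (x≈127). I'll check by ray casting.

```bash
python3 - <<'E'
from h import *
c=load("d5.npz")
W=np.array([.5638,.1583]); t=np.radians(10.3); u=np.array([np.cos(t),np.sin(t)]); v=np.array([-u[1],u[0]])
def P(a,b,z): return [*(W+a*u+b*v),z]
for n,p in {"bearer top far outer":P(.09,.09,.0638),"bearer bottom":P(.09,.09,.0478),"slat bottom":P(.09,.09,.0638),"slat top":P(.09,.09,.0798),"slat top inner":P(.06,.09,.0798),"slat top flush+5":P(.095,.09,.0798),"bearer near top":P(-.09,.09,.0638),"board far corner":P(.1,.1,.0478),"board near corner":P(-.1,.1,.0478)}.items():
    q=pt2px(c,p)[0]; print(n,q.round(1),"zoom",((q+.5-[190,180])*6-.5).round(0))
save(c,"d5z",(195,215,260,265),12)
E
```

```text
bearer top far outer [209.3 234.8] zoom [118. 331.]
bearer bottom [209.6 241.5] zoom [120. 372.]
slat bottom [209.3 234.8] zoom [118. 331.]
slat top [208.9 228. ] zoom [116. 290.]
slat top inner [223.1 228.7] zoom [201. 295.]
slat top flush+5 [206.6 227.9] zoom [102. 290.]
bearer near top [294.4 239.2] zoom [629. 358.]
board far corner [203.9 243.5] zoom [ 86. 383.]
board near corner [298.8 248.5] zoom [655. 413.]
```

View pics/d5z.png

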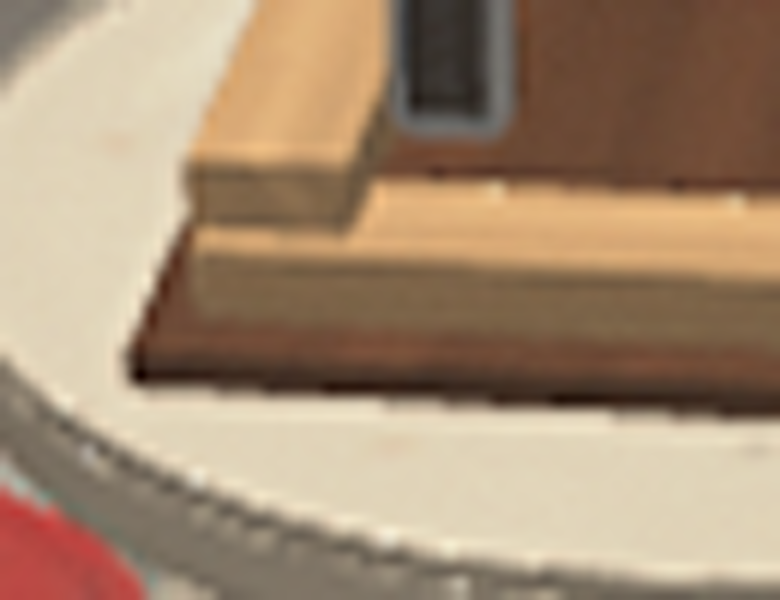

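The far end is at most ~0.7 mm short. I'll nudge it that much, then go back across and push the near slat out.

```bash
python3 -m inch '[{"grip":8.5,"slide":[-0.07,0,0],"yaw":0},{"grip":8.5,"slide":[0,0,0],"yaw":0},{"grip":8.5,"slide":[1,0,0],"yaw":0},{"grip":8.5,"slide":[2,0,0],"yaw":0},{"grip":8.5,"slide":[2,0,0],"yaw":0},{"grip":8.5,"slide":[1,0,0],"yaw":0},{"grip":8.5,"slide":[0.5,0,0],"yaw":0},{"grip":8.5,"slide":[0.4,0,0],"yaw":0},{"grip":8.5,"slide":[0.4,0,0],"yaw":0},{"grip":8.5,"slide":[0.4,0,0],"yaw":0}]'; python3 -m inch '[{"grip":8.5,"slide":[0.4,0,0],"yaw":0},{"grip":8.5,"slide":[0.4,0,0],"yaw":0},{"grip":8.5,"slide":[0.4,0,0],"yaw":0},{"grip":8.5,"slide":[0.3,0,0],"yaw":0},{"grip":8.5,"slide":[0.2,0,0],"yaw":0},{"grip":8.5,"slide":[0.2,0,0],"yaw":0},{"grip":8.5,"slide":[0,0,0],"yaw":0},{"grip":8.5,"slide":[0,0,0],"yaw":0}]'
python3 - <<'E'
from h import *
s=st(); 
W=np.array([.5634,.1605]); t=np.radians(10.3); u=np.array([np.cos(t),np.sin(t)]); v=np.array([-u[1],u[0]])
print("tool",(s["eef_pos"][:2]-W)@u,(s["eef_pos"][:2]-W)@v)
c=cam("side"); save(c,"d6",(195,205,305,270),7); np.savez("d6.npz",**c)
E
```

```text
time: 8.13
eef_pos: [0.5363, 0.1531, 0.0545]
eef_rot: [[-0.984, -0.178, 0.001], [-0.178, 0.984, 0.0], [-0.001, 0.0, -1.0]]
force: [0.6, 0.1, 0.2]
opening: 0.0851
time: 8.8
eef_pos: [0.5171, 0.1496, 0.0543]
eef_rot: [[-0.984, -0.178, -0.0], [-0.178, 0.984, -0.0], [0.0, 0.0, -1.0]]
force: [0.1, 0.1, 0.1]
opening: 0.085
t 8.80 pos [0.5171 0.1496 0.0543] yaw(x-axis) -169.76 F [0.1 0.1 0.1] open 0.0850 q [ 16.1  22.3 -14.7  53.    0.    5.9]
tool -0.04755448992244642 -0.0024630265368162586
```

View pics/d6.png

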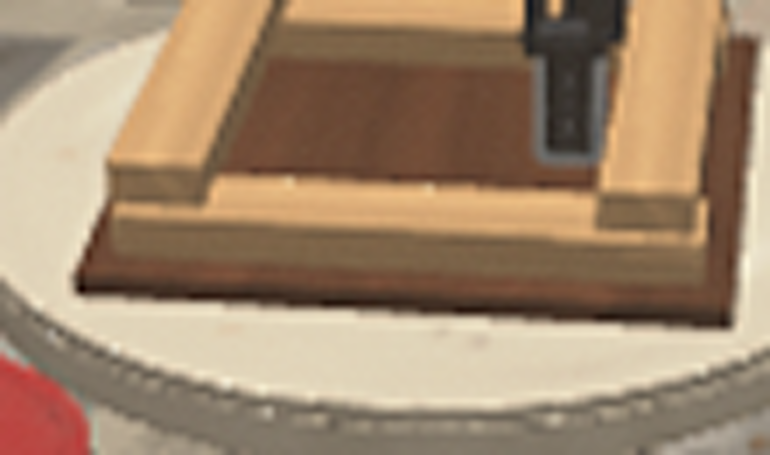

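The near slat's end (x≈696 in the zoom) is still short of the bearer end (x≈704). I'll push 1.2 mm more and re-check.

```bash
python3 -m inch '[{"grip":8.5,"slide":[0.12,0,0],"yaw":0},{"grip":8.5,"slide":[0,0,0],"yaw":0},{"grip":8.5,"slide":[0,0,0],"yaw":0}]'
python3 - <<'E'
from h import *
s=st(); 
W=np.array([.5634,.1605]); t=np.radians(10.3); u=np.array([np.cos(t),np.sin(t)]); v=np.array([-u[1],u[0]])
print("tool",(s["eef_pos"][:2]-W)@u,(s["eef_pos"][:2]-W)@v)
c=cam("side"); save(c,"d7",(260,215,310,255),15); np.savez("d7.npz",**c)
W=np.array([.5638,.1583])
def P(a,b,z): return [*(W+a*u+b*v),z]
for n,p in {"b near bot":P(-.09,.09,.0478),"b near top":P(-.09,.09,.0638),"slat bottom":P(-.09,.0865,.0638),"slat top":P(-.09,.0865,.0798)}.items():
    q=pt2px(c,p)[0]; print(n,((q+.5-[260,215])*15-.5).round(0))
E
```

```text
time: 9.1
eef_pos: [0.5159, 0.1494, 0.0543]
eef_rot: [[-0.984, -0.178, -0.0], [-0.178, 0.984, -0.0], [0.0, -0.0, -1.0]]
force: [-0.6, 1.2, 0.0]
opening: 0.085
t 9.10 pos [0.5159 0.1494 0.0543] yaw(x-axis) -169.76 F [-0.6  1.2  0. ] open 0.0850 q [ 16.1  22.2 -14.9  52.9   0.    5.9]
tool -0.04867833378612707 -0.0024699429365519555
b near bot [521. 472.]
b near top [524. 370.]
slat bottom [525. 358.]
slat top [528. 256.]
```

View pics/d7.png

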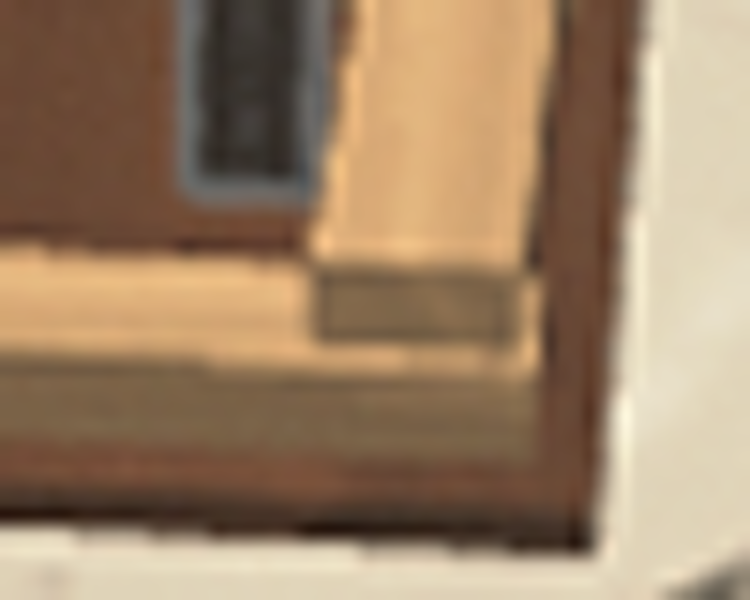

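The bearer still sticks out past the near slat by up to ~3 mm at its left end. I'll rise and look from above to measure all four corners properly.

```bash
python3 -m inch '[{"grip":8.5,"slide":[-0.5,0,0],"yaw":0},{"grip":8.5,"slide":[0,0,-3],"yaw":0},{"grip":8.5,"slide":[-2,0,-4],"yaw":0},{"grip":8.5,"slide":[-4,0,-4],"yaw":0},{"grip":8.5,"slide":[-3,0,-1],"yaw":0},{"grip":8.5,"slide":[0,0,0],"yaw":0},{"grip":8.5,"slide":[0,0,0],"yaw":0}]'
python3 - <<'E'
from h import *
s=st(); c=cam("wrist"); save(c,"w8"); np.savez("w8.npz",**c); save(c,"w8z",(130,50,430,270),2.6)
E
```

```text
time: 9.73
eef_pos: [0.5988, 0.1643, 0.1605]
eef_rot: [[-0.984, -0.178, 0.001], [-0.178, 0.984, 0.0], [-0.001, 0.0, -1.0]]
force: [-0.2, 0.3, -1.3]
opening: 0.0848
t 9.73 pos [0.5988 0.1643 0.1605] yaw(x-axis) -169.77 F [-0.2  0.3 -1.3] open 0.0848 q [15.3 27.7  9.8 72.   0.   5.1]
```

View pics/w8z.png

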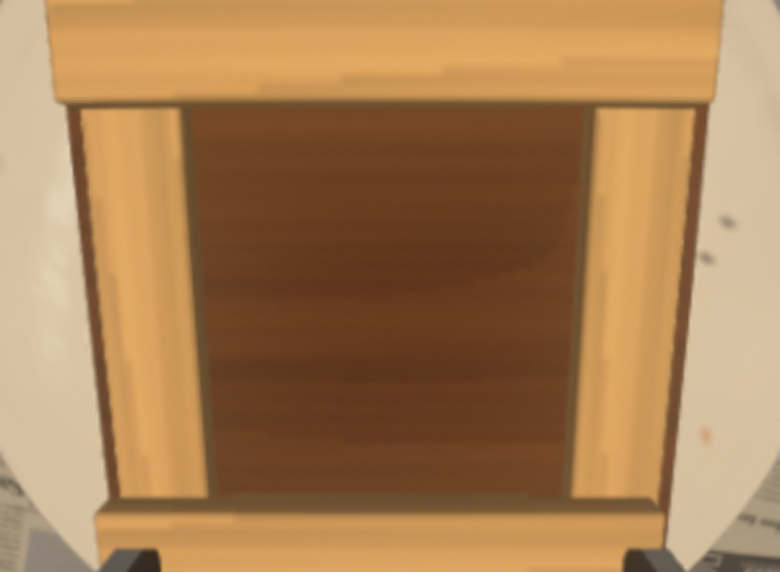

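View pics/w8.png

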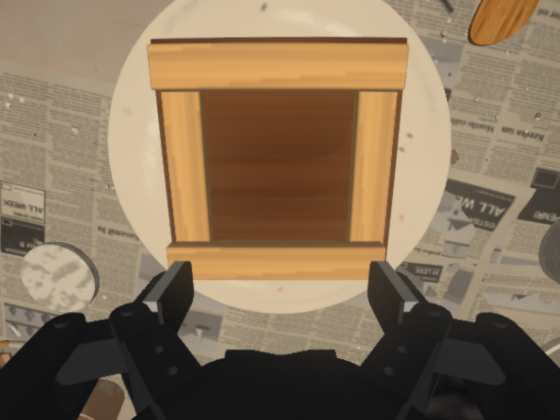

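```bash
python3 - <<'E'
from h import *
c=load("w8.npz"); save(c,"w8y",(130,0,430,110),2.6)
f=c["frame"].astype(int)
for col in (165,185,390,410): print(col,[tuple(int(x) for x in f[r,col]) for r in range(14,44,2)])
E
```

```text
165 [(212, 192, 160), (210, 190, 159), (211, 191, 160), (209, 189, 158), (208, 188, 157), (208, 188, 157), (207, 186, 156), (205, 186, 155), (204, 185, 153), (205, 184, 154), (207, 186, 155), (209, 189, 157), (159, 138, 113), (92, 60, 38), (98, 64, 38)]
185 [(204, 185, 154), (207, 187, 156), (208, 188, 157), (211, 191, 159), (211, 191, 159), (212, 192, 160), (212, 192, 161), (212, 192, 160), (212, 192, 160), (213, 192, 160), (213, 193, 160), (210, 189, 157), (133, 110, 87), (95, 62, 39), (104, 70, 43)]
390 [(209, 189, 158), (209, 190, 158), (210, 190, 158), (209, 190, 158), (210, 190, 158), (210, 190, 158), (210, 190, 158), (210, 190, 159), (210, 191, 159), (210, 190, 159), (212, 191, 160), (196, 176, 146), (102, 69, 46), (101, 60, 35), (103, 66, 38)]
410 [(150, 136, 113), (149, 134, 112), (159, 143, 118), (155, 141, 117), (165, 148, 122), (166, 150, 123), (181, 162, 135), (204, 185, 155), (208, 188, 157), (209, 189, 158), (209, 189, 157), (210, 190, 158), (210, 190, 158), (209, 190, 158), (210, 190, 158)]
```

View pics/w8y.png

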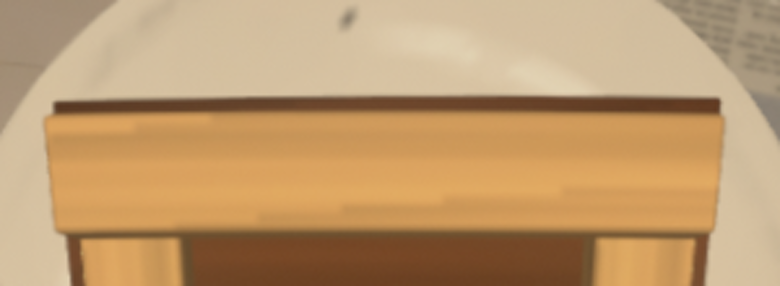

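```bash
cat >> h.py <<'E'
W0=np.array([.5638,.1583]); 
def uvf(c,L,z,deg=10.3,W=W0):
    t=np.radians(deg); u=np.array([np.cos(t),np.sin(t)]); v=np.array([-u[1],u[0]])
    P=px2pt(c,L,z)[:,:2]-W; return np.c_[P@u,P@v].round(4).tolist()
E
python3 - <<'E'
from h import *
c=load("w8.npz"); f=cv2.cvtColor(c["frame"],cv2.COLOR_RGB2HSV)
V=c["frame"][:,:,0].astype(float)
def edge(col,r0,r1,sign):
    x=np.arange(r0,r1); y=V[r0:r1,col-2:col+3].mean(1); d=np.diff(y)*sign; k=int(np.argmax(d)); 
    w=d[max(k-1,0):k+2].clip(0); return (x[max(k-1,0):k+2][:len(w)]+.5)@w/w.sum()
for nm,r0,r1,sg,z in (("board near edge",30,41,-1,.0478),("near outer",39,50,1,.0798),("near inner",80,94,-1,.0798),("far inner",240,256,1,.0798),("far outer",272,288,None,.0798)):
    o=[]
    for col in (175,210,250,300,340,380):
        if sg is None: 
            s=c["frame"][r0:r1,col].astype(float); d=np.abs(np.diff(s[:,2])); r=r0+np.argmax(d)+.5
        else: r=edge(col,r0,r1,sg)
        o.append((col,round(r,1),uvf(c,[(col,r)],z)[0][0]))
    print(nm,o)
E
```

```text
board near edge [(175, np.float64(37.7), -0.1008), (210, np.float64(37.3), -0.1007), (250, np.float64(36.7), -0.1009), (300, np.float64(36.5), -0.101), (340, np.float64(36.5), -0.1011), (380, np.float64(36.7), -0.1012)]
near outer [(175, np.float64(42.9), -0.0893), (210, np.float64(42.7), -0.0891), (250, np.float64(42.5), -0.089), (300, np.float64(42.5), -0.089), (340, np.float64(42.6), -0.089), (380, np.float64(42.9), -0.0891)]
near inner [(175, np.float64(88.4), -0.0602), (210, np.float64(88.4), -0.06), (250, np.float64(88.3), -0.0599), (300, np.float64(88.3), -0.0598), (340, np.float64(88.4), -0.0599), (380, np.float64(88.5), -0.06)]
far inner [(175, np.float64(246.8), 0.0593), (210, np.float64(246.7), 0.0592), (250, np.float64(247.4), 0.0597), (300, np.float64(247.4), 0.0598), (340, np.float64(246.8), 0.0593), (380, np.float64(246.8), 0.0594)]
far outer [(175, np.float64(274.5), 0.0842), (210, np.float64(279.5), 0.0888), (250, np.float64(279.5), 0.0887), (300, np.float64(279.5), 0.0887), (340, np.float64(279.5), 0.0888), (380, np.float64(272.5), 0.0825)]
```

```bash
python3 - <<'E'
from h import *
c=cam("side"); np.savez("d8.npz",**c); save(c,"d8",(195,190,305,270),7.2)
c=cam("scene"); np.savez("s8.npz",**c); save(c,"s8",(205,180,335,270),6)
E
```

```text
(no output)
```

View pics/d8.png

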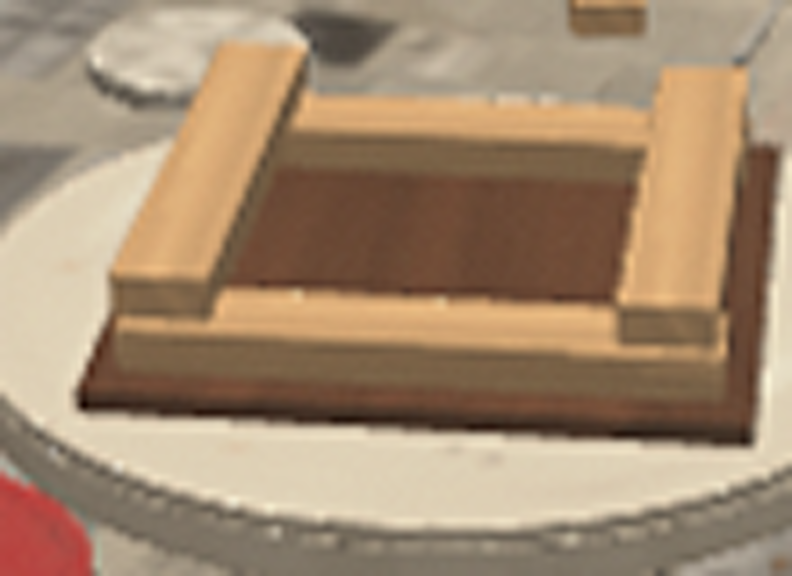

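View pics/s8.png

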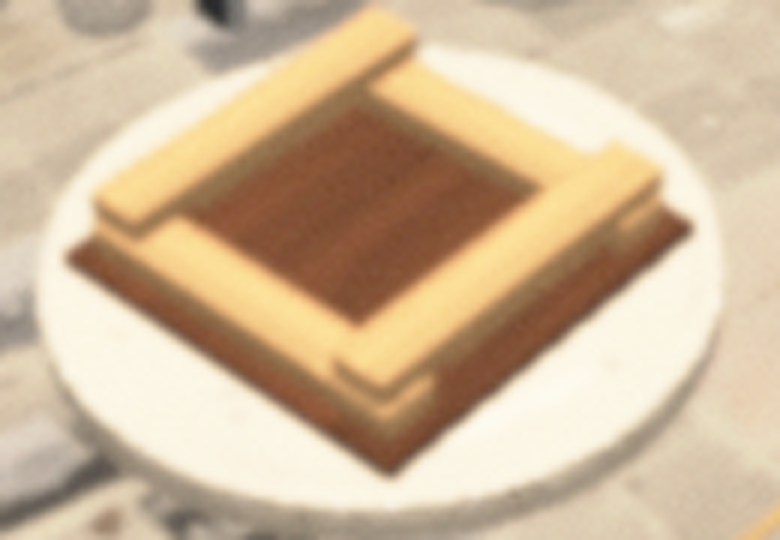

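From the side, the slats' outer span looks ~2–3 mm shorter than the bearers, while the wrist view says <1 mm. I'll look at the near ends from outside with the wrist camera.

```bash
python3 -m inch '[{"grip":8.5,"slide":[3,0,0],"yaw":0},{"grip":8.5,"slide":[4,0,1],"yaw":0},{"grip":8.5,"slide":[3,0,2],"yaw":0},{"grip":8.5,"slide":[1,0,2],"yaw":0},{"grip":8.5,"slide":[0,0,0],"yaw":0},{"grip":8.5,"slide":[0,0,0],"yaw":0}]'
python3 - <<'E'
from h import *
s=st(); c=cam("wrist"); save(c,"w9"); np.savez("w9.npz",**c); print(campos(c))
E
```

```text
time: 10.38
eef_pos: [0.4879, 0.1442, 0.1104]
eef_rot: [[-0.984, -0.178, -0.001], [-0.178, 0.984, -0.0], [0.001, -0.0, -1.0]]
force: [0.4, 0.4, 1.6]
opening: 0.0847
t 10.38 pos [0.4879 0.1442 0.1104] yaw(x-axis) -169.75 F [0.4 0.4 1.6] open 0.0847 q [ 16.5  16.5 -14.3  59.4  -0.    6.2]
[0.41881735 0.13233707 0.2532694 ]
```

View pics/w9.png

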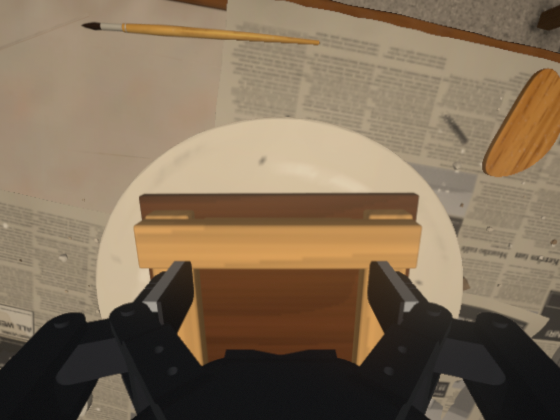

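```bash
python3 - <<'E'
from h import *
c=load("w9.npz"); save(c,"w9z",(130,185,430,275),2.6)
f=c["frame"].astype(int)
for col in (155,165,180,385,400,405): print(col,[(r,f[r,col].tolist()) for r in range(190,226,2)])
E
```

```text
155 [(190, [207, 187, 155]), (192, [199, 180, 148]), (194, [98, 82, 64]), (196, [84, 60, 42]), (198, [92, 63, 43]), (200, [95, 65, 44]), (202, [100, 67, 45]), (204, [107, 69, 45]), (206, [107, 70, 44]), (208, [106, 70, 45]), (210, [105, 75, 48]), (212, [106, 82, 53]), (214, [115, 88, 56]), (216, [167, 125, 75]), (218, [166, 124, 75]), (220, [106, 80, 51]), (222, [112, 85, 54]), (224, [127, 96, 60])]
165 [(190, [207, 187, 156]), (192, [196, 176, 146]), (194, [98, 81, 64]), (196, [87, 61, 43]), (198, [94, 65, 45]), (200, [96, 65, 44]), (202, [101, 67, 44]), (204, [107, 70, 45]), (206, [108, 70, 45]), (208, [106, 70, 45]), (210, [106, 77, 50]), (212, [110, 84, 54]), (214, [118, 90, 57]), (216, [169, 126, 76]), (218, [166, 124, 74]), (220, [106, 81, 51]), (222, [112, 85, 54]), (224, [127, 96, 59])]
180 [(190, [208, 187, 155]), (192, [195, 175, 145]), (194, [89, 73, 56]), (196, [89, 64, 45]), (198, [96, 66, 45]), (200, [98, 68, 45]), (202, [103, 68, 45]), (204, [108, 72, 46]), (206, [108, 71, 45]), (208, [107, 71, 46]), (210, [109, 79, 51]), (212, [112, 84, 54]), (214, [116, 88, 56]), (21
[... 628 characters left out ...]
50]), (200, [106, 73, 49]), (202, [104, 72, 48]), (204, [104, 71, 49]), (206, [103, 70, 47]), (208, [106, 74, 49]), (210, [112, 85, 56]), (212, [110, 85, 56]), (214, [130, 98, 63]), (216, [175, 131, 79]), (218, [167, 125, 76]), (220, [108, 83, 53]), (222, [110, 84, 54]), (224, [122, 93, 58])]
405 [(190, [204, 184, 153]), (192, [164, 146, 120]), (194, [83, 64, 48]), (196, [101, 70, 49]), (198, [107, 72, 50]), (200, [106, 73, 50]), (202, [105, 72, 49]), (204, [103, 70, 47]), (206, [102, 70, 47]), (208, [104, 71, 48]), (210, [107, 77, 52]), (212, [110, 85, 55]), (214, [138, 104, 65]), (216, [185, 139, 83]), (218, [172, 129, 78]), (220, [109, 84, 55]), (222, [110, 84, 55]), (224, [122, 93, 59])]
```

View pics/w9z.png

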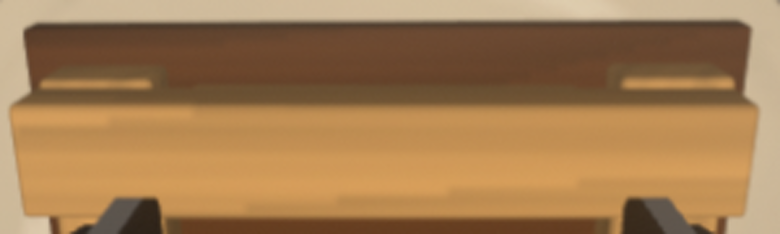

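```bash
python3 - <<'E'
from h import *
c=load("w9.npz")
for col,a,b in ((165,214.9,219.3),(180,214.9,219.3),(385,214.0,219.3),(405,213.8,219.3)):
    print(col,"bearer end",uvf(c,[(col,a)],.0638)[0],"slat bottom",uvf(c,[(col,b)],.0638)[0])
print("slat top outer", uvf(c,[(200,225),(350,225)],.0798)); print("board near edge",uvf(c,[(200,193.2),(350,192.5)],.0478))
E
```

```text
165 bearer end [-0.0907, -0.0764] slat bottom [-0.0877, -0.0767]
180 bearer end [-0.0907, -0.0663] slat bottom [-0.0877, -0.0666]
385 bearer end [-0.0913, 0.0697] slat bottom [-0.0876, 0.0701]
405 bearer end [-0.0914, 0.0831] slat bottom [-0.0876, 0.0835]
slat top outer [[-0.089, -0.0489], [-0.089, 0.0429]]
board near edge [[-0.1019, -0.0563], [-0.1023, 0.0493]]
```

The bearer tops stick out 2–3.5 mm beyond the near slat, so it needs ~2.5 mm more. I'll go back inside and push to u = -51.2 mm.

```bash
python3 -m inch '[{"grip":8.5,"slide":[-1.5,0,0],"yaw":0},{"grip":8.5,"slide":[-1.8,0,0],"yaw":0},{"grip":8.5,"slide":[-0.2,0,0],"yaw":0},{"grip":8.5,"slide":[0,0,2.6],"yaw":0},{"grip":8.5,"slide":[0,0,2.2],"yaw":0},{"grip":8.5,"slide":[0,0,0.8],"yaw":0},{"grip":8.5,"slide":[0.2,0,0],"yaw":0},{"grip":8.5,"slide":[0.2,0,0],"yaw":0},{"grip":8.5,"slide":[0.2,0,0],"yaw":0},{"grip":8.5,"slide":[0.14,0,0],"yaw":0},{"grip":8.5,"slide":[0,0,0],"yaw":0},{"grip":8.5,"slide":[0,0,0],"yaw":0}]'
python3 - <<'E'
from h import *
s=st(); W=W0;t=np.radians(10.3); u=np.array([np.cos(t),np.sin(t)])
print((s["eef_pos"][:2]-W)@u)
E
```

```text
time: 11.43
eef_pos: [0.5166, 0.1496, 0.0553]
eef_rot: [[-0.984, -0.178, 0.001], [-0.178, 0.984, 0.0], [-0.001, 0.0, -1.0]]
force: [-0.2, -0.5, -0.0]
opening: 0.0849
t 11.43 pos [0.5166 0.1496 0.0553] yaw(x-axis) -169.76 F [-0.2 -0.5 -0. ] open 0.0849 q [ 16.1  22.1 -14.8  53.   -0.    5.9]
-0.048023673789812454
```

```bash
python3 -m inch '[{"grip":8.5,"slide":[0.12,0,0],"yaw":0},{"grip":8.5,"slide":[0.1,0,0],"yaw":0},{"grip":8.5,"slide":[0.1,0,0],"yaw":0},{"grip":8.5,"slide":[0,0,0],"yaw":0},{"grip":8.5,"slide":[0,0,0],"yaw":0}]'
python3 - <<'E'
from h import *
s=st(); W=W0;t=np.radians(10.3); u=np.array([np.cos(t),np.sin(t)])
print((s["eef_pos"][:2]-W)@u)
c=cam("side"); np.savez("d10.npz",**c); save(c,"d10",(195,190,305,270),7.2)
E
```

```text
time: 11.85
eef_pos: [0.513, 0.1488, 0.0545]
eef_rot: [[-0.984, -0.178, -0.0], [-0.178, 0.984, -0.0], [0.0, 0.0, -1.0]]
force: [0.2, -0.3, 1.8]
opening: 0.0851
t 11.85 pos [0.513  0.1488 0.0545] yaw(x-axis) -169.76 F [ 0.2 -0.3  1.8] open 0.0851 q [ 16.2  21.9 -15.3  52.8   0.    5.9]
-0.05171770982394564
```

View pics/d10.png

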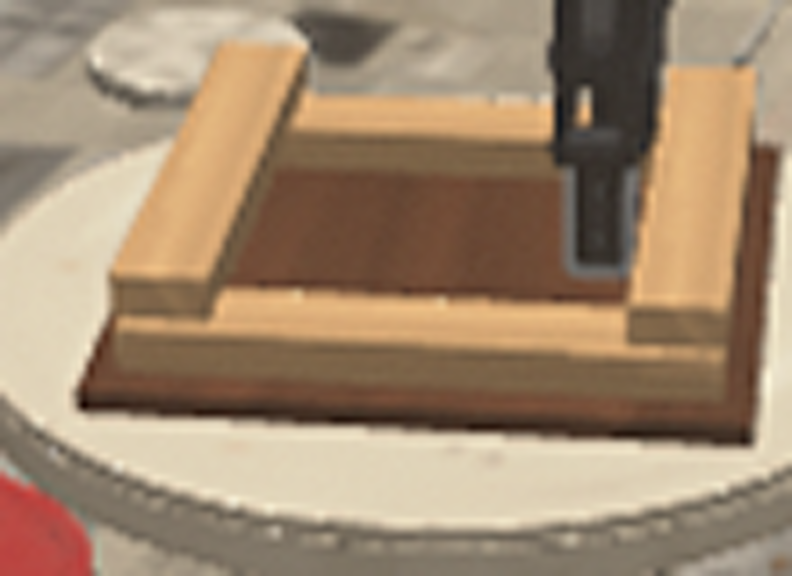

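The near slat's end now lines up with the bearer end in the side view (727 vs 726). I'll back off, rise, close the fingers and go to the outside of the board's near edge, right of the axis. On the way I'll re-check the flush from above.

```bash
python3 -m inch '[{"grip":8.5,"slide":[-0.4,0,0],"yaw":0},{"grip":8.5,"slide":[0,0,-3.3],"yaw":0},{"grip":8.5,"slide":[0,0,-3.3],"yaw":0},{"grip":6,"slide":[1.5,-1.5,0],"yaw":0},{"grip":4,"slide":[2.5,-2.5,0],"yaw":0},{"grip":2,"slide":[2.5,-2.5,0],"yaw":0},{"grip":0,"slide":[0.3,-1.3,0],"yaw":0},{"grip":0,"slide":[0,0,0],"yaw":0},{"grip":0,"slide":[0,0,0],"yaw":0}]'
python3 - <<'E'
from h import *
s=st(); t=np.radians(10.3); u=np.array([np.cos(t),np.sin(t)]); v=np.array([-u[1],u[0]])
d=s["eef_pos"][:2]-W0; print(d@u,d@v)
c=cam("wrist"); save(c,"w11"); np.savez("w11.npz",**c)
E
```

```text
time: 12.65
eef_pos: [0.4643, 0.0603, 0.1208]
eef_rot: [[-0.984, -0.176, 0.0], [-0.176, 0.984, 0.0], [-0.001, 0.0, -1.0]]
force: [-0.1, 0.1, -0.1]
opening: 0.0117
t 12.65 pos [0.4643 0.0603 0.1208] yaw(x-axis) -169.85 F [-0.1  0.1 -0.1] open 0.0117 q [  7.4  11.4 -19.3  59.2   0.   -2.8]
-0.11545077932668847 -0.07859234648805397
```

View pics/w11.png

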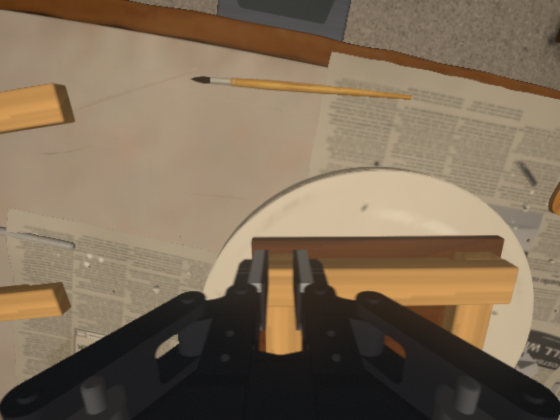

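```bash
python3 - <<'E'
from h import *
c=load("w11.npz"); save(c,"w11z",(430,225,530,315),7)
E
python3 -m inch '[{"grip":0,"slide":[0,0,2.5],"yaw":0},{"grip":0,"slide":[0,0,2.5],"yaw":0},{"grip":0,"slide":[0,0,1.5],"yaw":0},{"grip":0,"slide":[0,0,0.7],"yaw":0},{"grip":0,"slide":[0,0,0],"yaw":0},{"grip":0,"slide":[0,0,0],"yaw":0}]'
python3 - <<'E'
from h import *
s=st(); c=cam("side"); save(c,"d11",(195,150,345,270),5); c=cam("wrist"); save(c,"w12")
E
```

```text
time: 13.2
eef_pos: [0.4643, 0.0613, 0.0489]
eef_rot: [[-0.984, -0.178, -0.0], [-0.178, 0.984, 0.0], [0.0, 0.0, -1.0]]
force: [0.1, -0.3, 1.0]
opening: -0.0002
t 13.20 pos [0.4643 0.0613 0.0489] yaw(x-axis) -169.72 F [ 0.1 -0.3  1. ] open -0.0002 q [  7.5  15.3 -25.7  49.    0.   -2.8]
```

View pics/w11z.png

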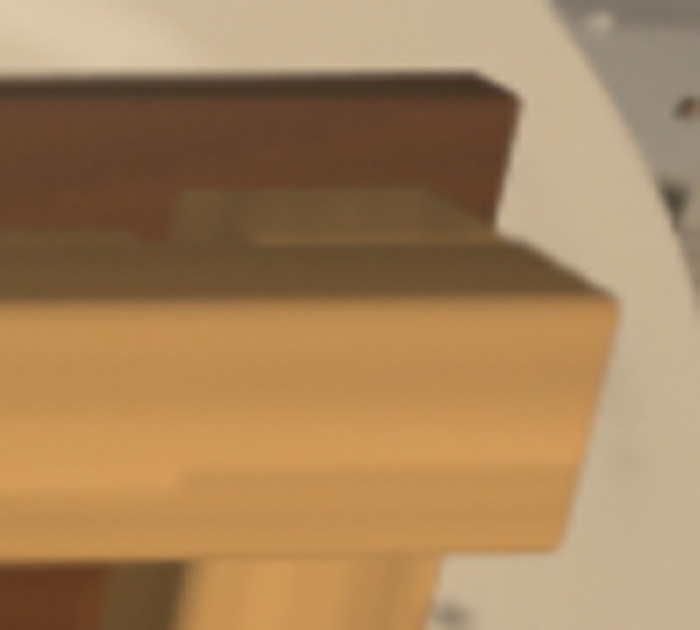

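View pics/d11.png

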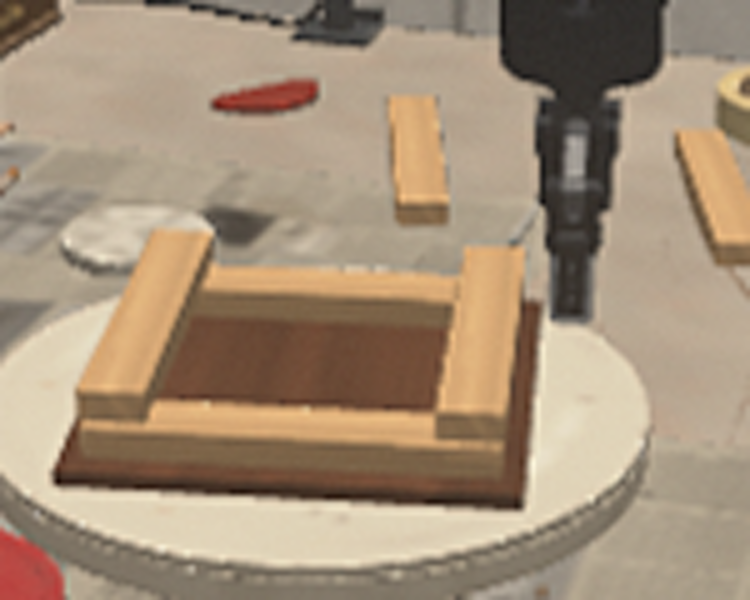

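View pics/w12.png

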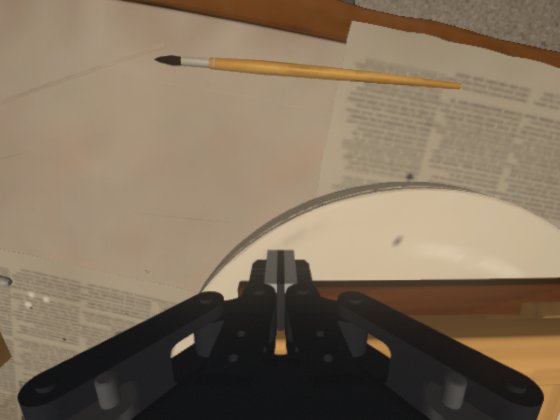

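Only a hairline (~0.5 mm) of bearer now shows past the near slat, so it's flush. The closed fingers stand just outside the board's near edge. I'll lower to board height and start turning the wheel anticlockwise on a circular path.

```bash
python3 -m inch '[{"grip":0,"slide":[0,0,0.7],"yaw":0},{"grip":0,"slide":[0,0,0],"yaw":0},{"grip":0,"slide":[-0.2,0,0],"yaw":0},{"grip":0,"slide":[-0.2,0,0],"yaw":0},{"grip":0,"slide":[-0.15,-0.2,0],"yaw":-1},{"grip":0,"slide":[-0.21,-0.29,0],"yaw":-1.5},{"grip":0,"slide":[-0.28,-0.38,0],"yaw":-2},{"grip":0,"slide":[-0.28,-0.38,0],"yaw":-2},{"grip":0,"slide":[-0.28,-0.38,0],"yaw":-2}]'
python3 - <<'E'
from h import *
s=st(); c=cam("side"); save(c,"d12",(195,150,345,270),5); c=cam("scene"); save(c,"s12",(195,150,355,280),5)
E
```

```text
time: 14.05
eef_pos: [0.4835, 0.048, 0.0416]
eef_rot: [[-0.946, -0.324, -0.0], [-0.324, 0.946, -0.0], [0.0, -0.0, -1.0]]
force: [-1.1, -2.1, 0.3]
opening: 0.0003
t 14.05 pos [0.4835 0.048  0.0416] yaw(x-axis) -161.12 F [-1.1 -2.1  0.3] open 0.0003 q [  5.7  17.6 -23.7  48.7  -0.  -13.2]
```

View pics/d12.png

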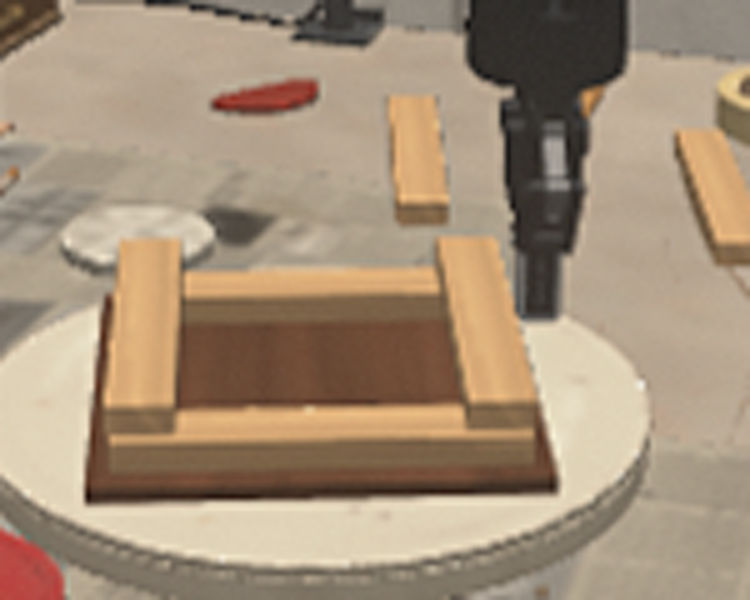

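View pics/s12.png

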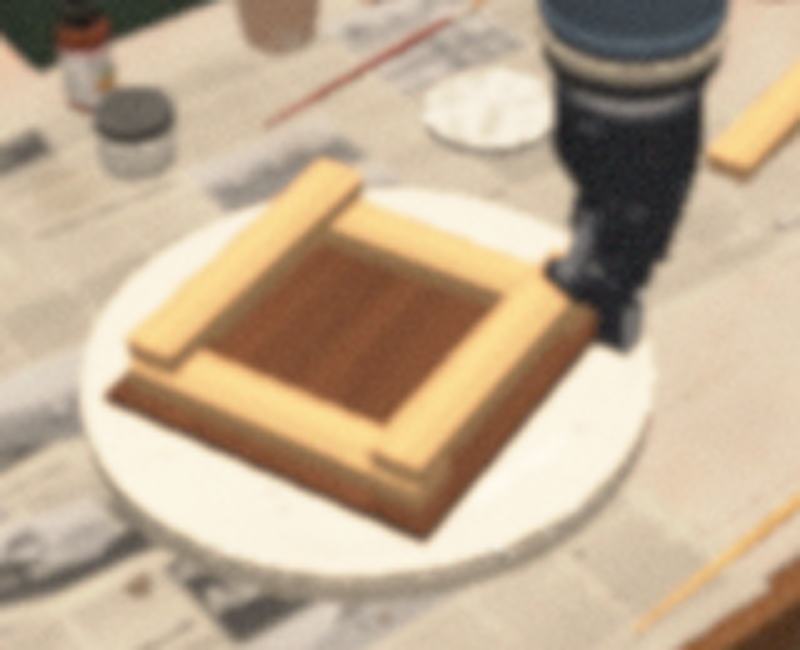

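The wheel follows and the slats ride along. Continuing.

```bash
python3 -m inch '[{"grip":0,"slide":[-0.35,-0.48,0],"yaw":-2.5},{"grip":0,"slide":[-0.35,-0.48,0],"yaw":-2.5},{"grip":0,"slide":[-0.35,-0.48,0],"yaw":-2.5},{"grip":0,"slide":[-0.35,-0.48,0],"yaw":-2.5},{"grip":0,"slide":[-0.35,-0.48,0],"yaw":-2.5},{"grip":0,"slide":[-0.35,-0.48,0],"yaw":-2.5},{"grip":0,"slide":[-0.35,-0.48,0],"yaw":-2.5},{"grip":0,"slide":[-0.35,-0.48,0],"yaw":-2.5},{"grip":0,"slide":[-0.35,-0.48,0],"yaw":-2.5},{"grip":0,"slide":[-0.35,-0.48,0],"yaw":-2.5},{"grip":0,"slide":[-0.35,-0.48,0],"yaw":-2.5},{"grip":0,"slide":[-0.35,-0.48,0],"yaw":-2.5}]'
python3 - <<'E'
from h import *
s=st(); t=np.radians(np.degrees(np.arctan2(s["eef_rot"][1,0],s["eef_rot"][0,0]))+180); u=np.array([np.cos(t),np.sin(t)]); v=np.array([-u[1],u[0]])
d=s["eef_pos"][:2]-W0; print("board frame",d@u,d@v)
c=cam("scene"); save(c,"s13",(195,150,355,280),5)
E
```

```text
time: 15.15
eef_pos: [0.5493, 0.0228, 0.0416]
eef_rot: [[-0.659, -0.753, 0.0], [-0.753, 0.659, 0.0], [-0.0, -0.0, -1.0]]
force: [0.7, -0.5, -0.1]
opening: -0.0001
t 15.15 pos [0.5493 0.0228 0.0416] yaw(x-axis) -131.19 F [ 0.7 -0.5 -0.1] open -0.0001 q [  2.4  24.2 -13.8  52.    0.  -46.4]
board frame -0.1115216738384563 -0.07834048151059227
```

View pics/s13.png

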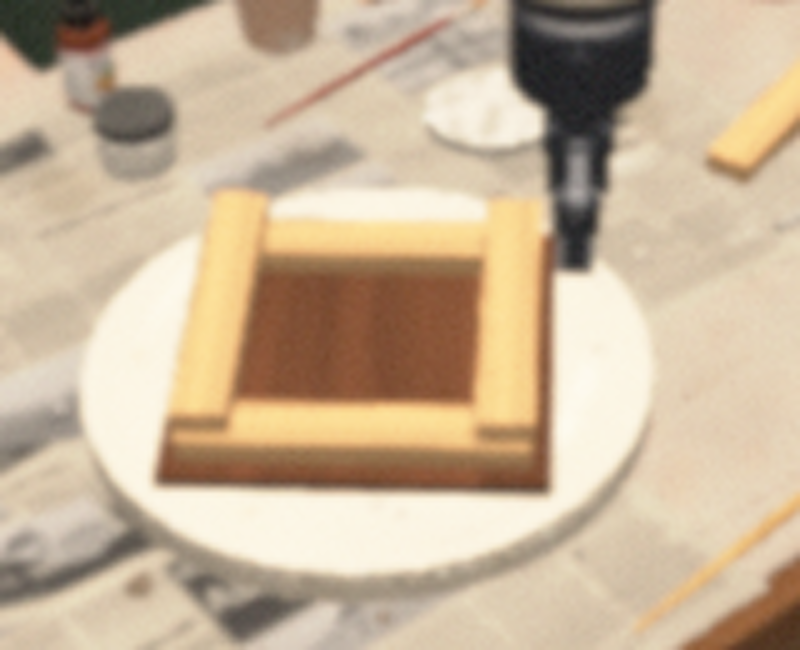

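```bash
python3 -m inch '[{"grip":0,"slide":[-0.35,-0.48,0],"yaw":-2.5},{"grip":0,"slide":[-0.35,-0.48,0],"yaw":-2.5},{"grip":0,"slide":[-0.35,-0.48,0],"yaw":-2.5},{"grip":0,"slide":[-0.35,-0.48,0],"yaw":-2.5},{"grip":0,"slide":[-0.35,-0.48,0],"yaw":-2.5},{"grip":0,"slide":[-0.35,-0.48,0],"yaw":-2.5},{"grip":0,"slide":[-0.35,-0.48,0],"yaw":-2.5},{"grip":0,"slide":[-0.35,-0.48,0],"yaw":-2.5},{"grip":0,"slide":[-0.35,-0.48,0],"yaw":-2.5},{"grip":0,"slide":[-0.35,-0.48,0],"yaw":-2.5},{"grip":0,"slide":[-0.28,-0.38,0],"yaw":-2},{"grip":0,"slide":[-0.21,-0.29,0],"yaw":-1.5}]'; python3 -m inch '[{"grip":0,"slide":[-0.14,-0.19,0],"yaw":-1},{"grip":0,"slide":[-0.14,-0.19,0],"yaw":-1},{"grip":0,"slide":[-0.14,-0.19,0],"yaw":-1},{"grip":0,"slide":[-0.14,-0.19,0],"yaw":-1},{"grip":0,"slide":[-0.14,-0.19,0],"yaw":-1},{"grip":0,"slide":[-0.1,-0.14,0],"yaw":-0.75},{"grip":0,"slide":[-0.1,-0.14,0],"yaw":-0.75},{"grip":0,"slide":[-0.07,-0.1,0],"yaw":-0.5},{"grip":0,"slide":[-0.07,-0.1,0],"yaw":-0.5},{"grip":0,"slide":[-0.07,-0.1,0],"yaw":-0.5},{"grip":0,"slide":[0,0,0],"yaw":0},{"grip":0,"slide":[0,0,0],"yaw":0}]'
python3 - <<'E'
from h import *
s=st(); t=np.radians(np.degrees(np.arctan2(s["eef_rot"][1,0],s["eef_rot"][0,0]))+180); u=np.array([np.cos(t),np.sin(t)]); v=np.array([-u[1],u[0]])
d=s["eef_pos"][:2]-W0; print("board frame",d@u,d@v)
c=cam("scene"); save(c,"s14",(195,150,355,280),5); np.savez("s14.npz",**c)
c=cam("side"); save(c,"d14",(195,150,345,270),5); np.savez("d14.npz",**c)
E
```

```text
time: 16.2
eef_pos: [0.6156, 0.0322, 0.0416]
eef_rot: [[-0.22, -0.975, 0.0], [-0.975, 0.22, 0.0], [-0.0, -0.0, -1.0]]
force: [-0.2, -1.1, -0.3]
opening: 0.0001
time: 17.2
eef_pos: [0.6322, 0.0404, 0.0415]
eef_rot: [[-0.083, -0.997, -0.0], [-0.997, 0.083, 0.0], [-0.0, 0.0, -1.0]]
force: [1.3, -0.3, -0.2]
opening: 0.0001
t 17.20 pos [0.6322 0.0404 0.0415] yaw(x-axis) -94.76 F [ 1.3 -0.3 -0.2] open 0.0001 q [  3.7  33.1   0.9  57.8   0.  -81.6]
board frame -0.11177387063470298 -0.07797346372471416
```

View pics/s14.png

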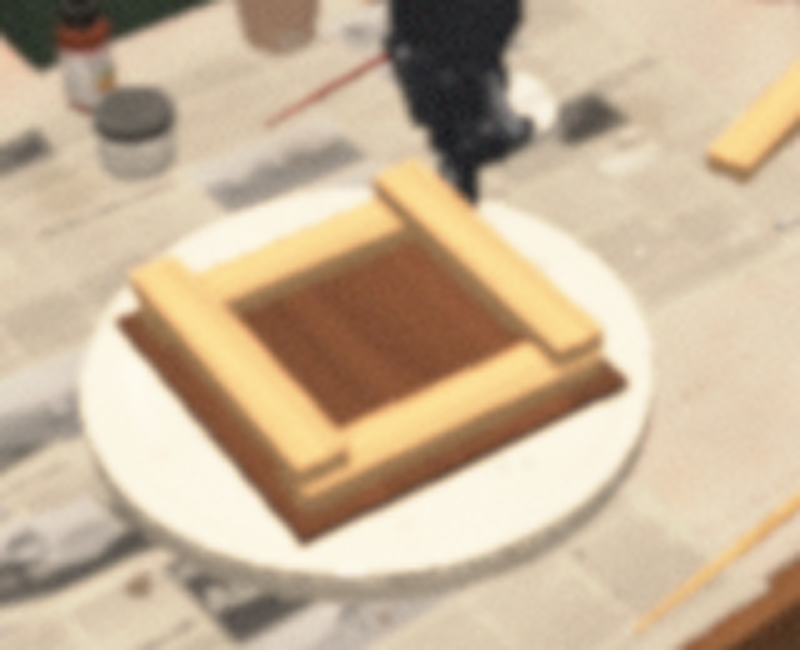

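View pics/d14.png

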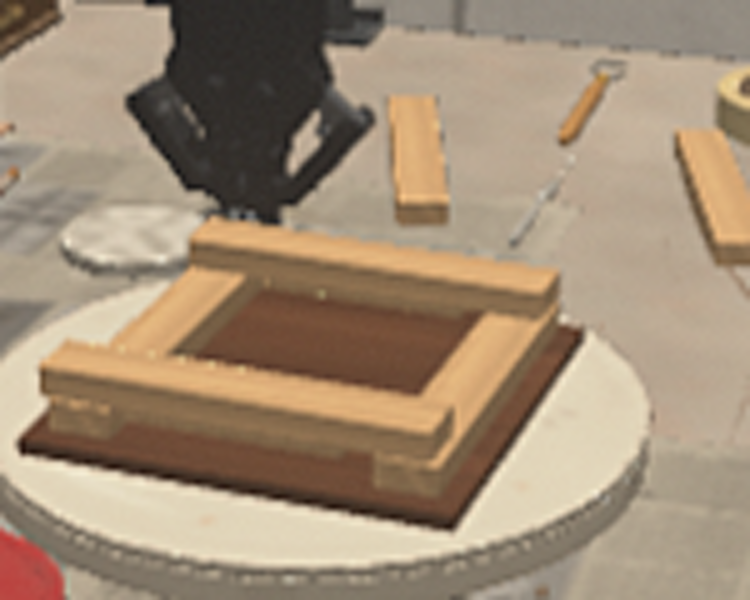

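```bash
python3 - <<'E'
from h import *
c=load("d14.npz"); Z=lambda L,o,k:(np.array(L,float)+.5)/k-.5+np.array(o)
def ang(a,b): d=b-a; return np.degrees(np.arctan2(d[1],d[0])).round(2),np.linalg.norm(d[:2]).round(4)
p=px2pt(c,Z([(20,443),(452,517),(582,332)],(195,150),5),.0478); print("side board",p[:,:2].round(4),ang(p[1],p[0]),ang(p[1],p[2]))
p=px2pt(c,Z([(190,230),(557,281),(40,372),(452,420)],(195,150),5),.0798); print("slats",ang(p[1],p[0]),ang(p[3],p[2]))
c=load("s14.npz")
p=px2pt(c,Z([(120,320),(303,540),(625,380)],(195,150),5),.0478); print("scene board",p[:,:2].round(4),ang(p[1],p[0]),ang(p[1],p[2]))
E
```

```text
side board [[0.6646 0.2555]
 [0.4702 0.2656]
 [0.4561 0.0732]] (np.float64(-2.97), np.float64(0.1947)) (np.float64(-94.17), np.float64(0.1929))
slats (np.float64(-2.61), np.float64(0.1839)) (np.float64(2.16), np.float64(0.1798))
scene board [[0.6647 0.2483]
 [0.4687 0.2634]
 [0.4573 0.0672]] (np.float64(-4.38), np.float64(0.1966)) (np.float64(-93.33), np.float64(0.1965))
```

The board is still ~4° short of square. I'll go on slowly by 3.5°, then back away and measure from above.

```bash
python3 -m inch '[{"grip":0,"slide":[-0.07,-0.1,0],"yaw":-0.5},{"grip":0,"slide":[-0.07,-0.1,0],"yaw":-0.5},{"grip":0,"slide":[-0.07,-0.1,0],"yaw":-0.5},{"grip":0,"slide":[-0.07,-0.1,0],"yaw":-0.5},{"grip":0,"slide":[-0.07,-0.1,0],"yaw":-0.5},{"grip":0,"slide":[-0.07,-0.1,0],"yaw":-0.5},{"grip":0,"slide":[-0.07,-0.1,0],"yaw":-0.5},{"grip":0,"slide":[-0.035,-0.05,0],"yaw":-0.25},{"grip":0,"slide":[0,0,0],"yaw":0},{"grip":0,"slide":[0,0,0],"yaw":0}]';  python3 -m inch '[{"grip":0,"slide":[0.3,0,0],"yaw":0},{"grip":0,"slide":[0.4,0,-1],"yaw":0},{"grip":0,"slide":[0,0,-3],"yaw":0},{"grip":0,"slide":[0,0,-4],"yaw":0},{"grip":0,"slide":[-0.8,2.5,-4],"yaw":0},{"grip":0,"slide":[-0.8,2,-4],"yaw":0},{"grip":0,"slide":[-0.7,1.5,-3],"yaw":0},{"grip":0,"slide":[0,0,-2],"yaw":0},{"grip":0,"slide":[0,0,0],"yaw":0},{"grip":0,"slide":[0,0,0],"yaw":0}]'
python3 - <<'E'
from h import *
s=st(); c=cam("wrist"); save(c,"w15"); np.savez("w15.npz",**c)
E
```

```text
time: 18.13
eef_pos: [0.64, 0.0453, 0.0415]
eef_rot: [[-0.018, -1.0, -0.0], [-1.0, 0.018, 0.0], [-0.0, 0.0, -1.0]]
force: [-0.6, 0.6, -0.8]
opening: -0.0001
time: 18.97
eef_pos: [0.5856, 0.0603, 0.2448]
eef_rot: [[-0.018, -1.0, 0.003], [-1.0, 0.018, 0.0], [-0.0, -0.003, -1.0]]
force: [-0.5, -0.2, -0.5]
opening: -0.0
t 18.97 pos [0.5856 0.0603 0.2448] yaw(x-axis) -91.02 F [-0.5 -0.2 -0.5] open -0.0000 q [  5.9  22.9  14.6  81.5  -0.  -83.1]
```

View pics/w15.png

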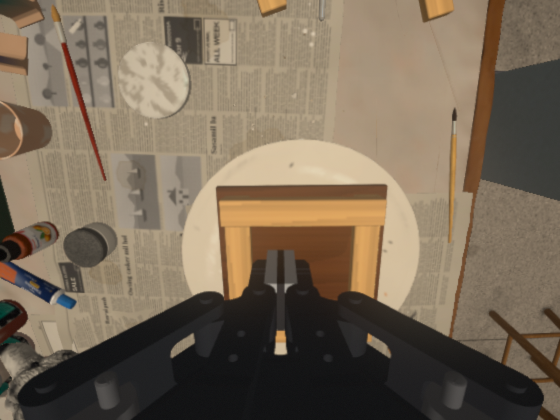

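```bash
python3 -m inch '[{"grip":3,"slide":[-3,0,-1.5],"yaw":0},{"grip":5,"slide":[-4,1,-2],"yaw":0},{"grip":8,"slide":[-3.5,1,-2],"yaw":0},{"grip":8.5,"slide":[-2,0,-1],"yaw":0},{"grip":8.5,"slide":[0,0,0],"yaw":0},{"grip":8.5,"slide":[0,0,0],"yaw":0}]'
python3 - <<'E'
from h import *
s=st(); c=cam("wrist"); save(c,"w16"); np.savez("w16.npz",**c)
E
```

```text
time: 19.52
eef_pos: [0.5682, 0.1829, 0.3053]
eef_rot: [[-0.016, -1.0, -0.001], [-1.0, 0.016, -0.0], [0.0, 0.001, -1.0]]
force: [0.4, 0.2, 0.3]
opening: 0.0725
t 19.52 pos [0.5682 0.1829 0.3053] yaw(x-axis) -90.92 F [0.4 0.2 0.3] open 0.0725 q [ 17.9  25.1  26.7  91.6  -0.  -71.2]
```

View pics/w16.png

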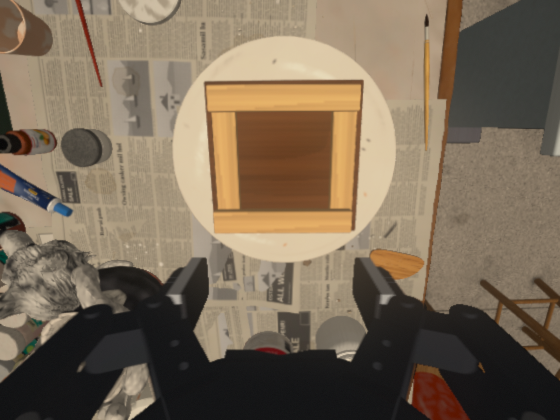

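The whole stand is visible. The second pair now runs horizontally at rows ~97 and ~221 (image right is toward the cart), and the board spans (206,82) to (362,232). Next I'll fit its edges.

```bash
cat >> h.py <<'E'
def subedge(line,sign):
    d=np.diff(line)*sign; k=int(np.argmax(d)); a=max(k-1,0); w=d[a:k+2].clip(0); x=np.arange(a,a+len(w))+.5
    return float(x@w/w.sum())
def rowedge(c,cols,r0,r1,sign,z,ch=0):
    V=c["frame"][:,:,ch].astype(float); P=[]
    for q in cols: P.append((q,r0+subedge(V[r0:r1,q-1:q+2].mean(1),sign)))
    return px2pt(c,P,z)[:,:2]
def coledge(c,rows,c0,c1,sign,z,ch=0):
    V=c["frame"][:,:,ch].astype(float); P=[]
    for q in rows: P.append((c0+subedge(V[q-1:q+2,c0:c1].mean(0),sign),q))
    return px2pt(c,P,z)[:,:2]
def fitline(P):
    m=np.median(P,0); vx,vy,x0,y0=cv2.fitLine(P.astype(np.float32),cv2.DIST_HUBER,0,1e-4,1e-4).ravel()
    a=np.degrees(np.arctan2(vy,vx)); r=(P-[x0,y0])@np.array([-vy,vx]); return (round(float(x0),4),round(float(y0),4)),round(float((a+90)%180-90),2),round(float(r.std()),5)
E
python3 - <<'E'
from h import *
c=load("w16.npz"); save(c,"w16z",(190,65,380,250),3.2)
cols=range(225,345,6)
print("board top edge",fitline(rowedge(c,cols,76,84,-1,.0478)))
print("R slat outer",fitline(rowedge(c,cols,80,90,1,.0798)))
print("R slat inner",fitline(rowedge(c,range(245,325,6),104,116,-1,.0798)))
print("L slat inner top",fitline(rowedge(c,range(245,325,6),206,217,1,.0798)))
print("L slat outer",fitline(rowedge(c,range(230,340,6),228,240,1,.0798,2)))
rows=range(120,200,6)
print("bearer far outer",fitline(coledge(c,rows,200,225,1,.0638)))
print("bearer near outer",fitline(coledge(c,rows,345,364,-1,.0638)))
V=coledge(c,range(20,150,8),430,470,-1,0.0,2); print("table edge",fitline(V))
E
```

```text
board top edge ((0.5639, 0.0574), -0.3, 0.0001)
R slat outer ((0.567, 0.0663), -0.68, 0.00012)
R slat inner ((0.5624, 0.0952), -0.76, 3e-05)
L slat inner top ((0.5647, 0.2184), -0.81, 2e-05)
L slat outer ((0.5784, 0.2472), -0.75, 5e-05)
bearer far outer ((0.6519, 0.1535), 89.52, 0.00019)
bearer near outer ((0.4735, 0.1607), 89.89, 0.00017)
table edge ((0.3386, 0.0438), -83.87, 0.00358)
```

View pics/w16z.png

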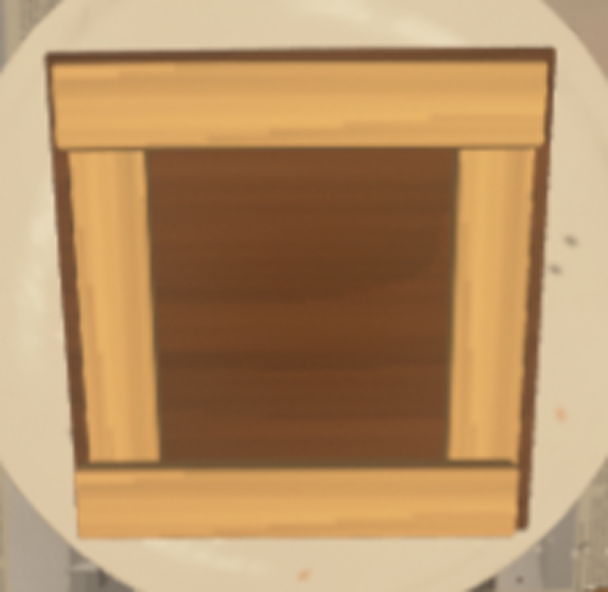

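The board is at -0.3° and the second pair at -0.75° (table axis about -0.2°), which is square enough. Next I'll measure the second pair's ends and the loose slats' poses.

```bash
python3 - <<'E'
from h import *
c=load("w16.npz")
for n,rows in (("R",range(88,108,3)),("L",range(216,230,3))):
    a=coledge(c,rows,197,222,1,.0798,0) if 0 else None
    # wood: R-B channel contrast
    c2=dict(c); D=(c["frame"][:,:,0].astype(int)-c["frame"][:,:,2]); c2["frame"]=np.dstack([D]*3)
    f=coledge(c2,rows,196,226,1,.0798); g=coledge(c2,rows,340,372,-1,.0798)
    print(n,"far end",fitline(f),"near end",fitline(g), "len",(f.mean(0)-g.mean(0)).round(4))
c=load("w1.npz")
print("--- w1 A"); 
hsv=cv2.cvtColor(c["frame"],cv2.COLOR_RGB2HSV); m=((hsv[:,:,0]>10)&(hsv[:,:,0]<22)&(hsv[:,:,1]>105)&(hsv[:,:,2]>150)).astype(np.uint8)
n,l,stt,ce=cv2.connectedComponentsWithStats(m)
for i in range(1,n):
    if stt[i,4]>300: print(stt[i],ce[i].round(1))
E
```

```text
R far end ((0.6525, 0.0789), 89.42, 0.00018) near end ((0.4737, 0.0817), 89.25, 0.00019) len [ 0.1788 -0.0028]
L far end ((0.6554, 0.2313), 88.34, 0.0001) near end ((0.477, 0.2342), -89.67, 0.00017) len [ 0.1784 -0.0029]
--- w1 A
[   0    0  110   95 4135] [60.7 54.2]
[ 254    0   78   25 1028] [281.8   8.2]
[368  51  88   9 597] [410.8  55.3]
[ 251  106  123   56 2580] [312.6 133.3]
[ 388  117   69   69 1650] [421.9 150.1]
```

The second pair's ends are at x ≈ 0.473–0.653 (right) and 0.476–0.656 (left). The top slats therefore go at x ≈ 0.490 and 0.640, y ≈ 0.157, angle ~89°. Moving over the loose slats.

```bash
python3 -m inch '[{"grip":8.5,"slide":[2,0.4,0],"yaw":0},{"grip":8.5,"slide":[3.9,0.8,0],"yaw":0},{"grip":8.5,"slide":[3.9,0.8,0],"yaw":0},{"grip":8.5,"slide":[3.9,0.8,0],"yaw":-2},{"grip":8.5,"slide":[3.9,0.8,0],"yaw":-2},{"grip":8.5,"slide":[3.9,0.8,0],"yaw":-2},{"grip":8.5,"slide":[3.9,0.8,0],"yaw":-2},{"grip":8.5,"slide":[3.9,0.8,0],"yaw":-2},{"grip":8.5,"slide":[2,0.4,0],"yaw":-2},{"grip":8.5,"slide":[0,0,0],"yaw":-2},{"grip":8.5,"slide":[0,0,0],"yaw":0},{"grip":8.5,"slide":[0,0,0],"yaw":0}]'
python3 - <<'E'
from h import *
s=st(); c=cam("wrist"); save(c,"w17"); np.savez("w17.npz",**c)
E
```

```text
time: 20.57
eef_pos: [0.5152, -0.1332, 0.3054]
eef_rot: [[0.222, -0.975, -0.001], [-0.975, -0.222, 0.0], [-0.001, 0.001, -1.0]]
force: [0.2, 0.2, -0.8]
opening: 0.0851
t 20.57 pos [ 0.5152 -0.1332  0.3054] yaw(x-axis) -77.17 F [ 0.2  0.2 -0.8] open 0.0851 q [ -14.5   16.4   14.2   87.9    0.  -117.3]
```

View pics/w17.png

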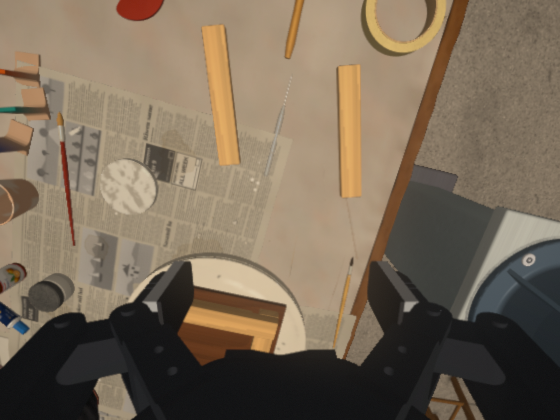

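Slat A spans (349,65) to (350,197), slat B spans (213,26) to (229,164), and the needle lies between them near (280,125). I'll segment both slats and fit rectangles on the z = 21 mm plane.

```bash
cat >> h.py <<'E'
def rects(c,z,box,lo=(8,95,120),hi=(24,255,255),amin=500):
    hsv=cv2.cvtColor(c["frame"],cv2.COLOR_RGB2HSV); m=cv2.inRange(hsv,lo,hi); 
    k=np.zeros_like(m); k[box[1]:box[3],box[0]:box[2]]=255; m&=k; m=cv2.morphologyEx(m,cv2.MORPH_OPEN,np.ones((3,3)))
    out=[]
    for q in cv2.findContours(m,cv2.RETR_EXTERNAL,cv2.CHAIN_APPROX_NONE)[0]:
        if cv2.contourArea(q)<amin: continue
        P=px2pt(c,q[:,0].astype(float),z)[:,:2]*1000
        (cx,cy),(w,h),a=cv2.minAreaRect(P.astype(np.float32))
        if w<h: w,h,a=h,w,a+90
        out.append((round(cx/1000,4),round(cy/1000,4),round(w,1),round(h,1),round((a)%180,2)))
        print("ctr %.4f %.4f  %.1f x %.1f mm ang %.2f"%(cx/1000,cy/1000,w,h,a%180))
    return m,out
E
python3 - <<'E'
from h import *
c=load("w17.npz"); 
print("A"); m,_=rects(c,.021,(325,50,375,210)); 
print("B"); m2,_=rects(c,.021,(190,10,250,175))
f=c["frame"][:,:,::-1].copy(); q=cv2.findContours(m|m2,cv2.RETR_EXTERNAL,cv2.CHAIN_APPROX_NONE)[0]
f=cv2.resize(f[10:210,180:400],None,fx=3,fy=3,interpolation=cv2.INTER_CUBIC)
for k in q: cv2.polylines(f,[((k-[180,10])*3+1)],True,(255,0,0),1)
cv2.imwrite("pics/w17z.png",f)
E
```

```text
A
ctr 0.4345 -0.2116  179.8 x 32.1 mm ang 107.26
B
ctr 0.6158 -0.2190  179.7 x 31.7 mm ang 107.54
```

View pics/w17z.png

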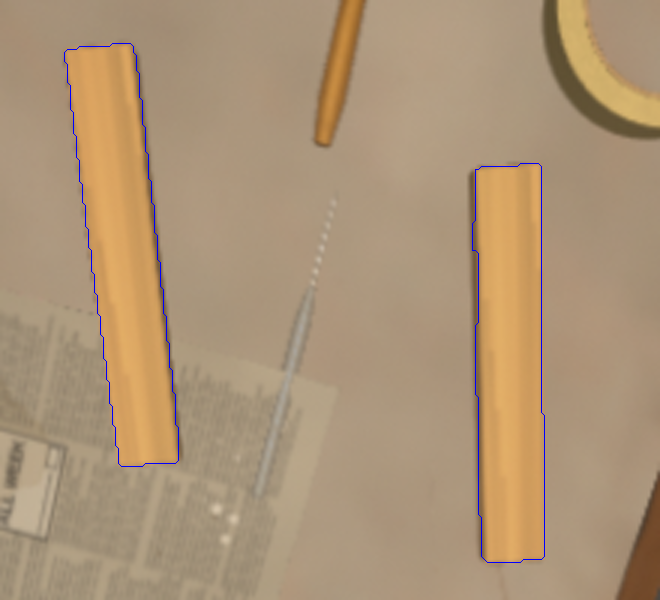

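```bash
python3 - <<'E'
from h import *
c=load("w17.npz"); 
c2=dict(c); D=(c["frame"][:,:,0].astype(int)-c["frame"][:,:,2]); c2["frame"]=np.dstack([D]*3)
rows=range(75,190,5)
print("A L",fitline(coledge(c2,rows,328,349,1,.021)),"A R",fitline(coledge(c2,rows,349,372,-1,.021)))
def line(cx0,cx1,r0,r1,w,sg):
    P=[]; V=D.astype(float)
    for r in range(r0,r1,5):
        cc=cx0+(cx1-cx0)*(r-r0)/(r1-r0); a=int(cc-w); P.append((a+subedge(V[r-1:r+2,a:a+2*w+1].mean(0),sg),r))
    return px2pt(c,P,.021)[:,:2]
print("B L",fitline(line(204,217,38,155,8,1)),"B R",fitline(line(226,239,38,155,8,-1)))
print("A ends",fitline(rowedge(c2,range(341,359,3),58,75,1,.021)),fitline(rowedge(c2,range(343,359,3),188,204,-1,.021)))
print("B ends",fitline(rowedge(c2,range(206,222,3),18,36,1,.021)),fitline(rowedge(c2,range(222,237,3),155,172,-1,.021)))
E
```

```text
A L ((0.4504, -0.2169), -72.84, 0.00017) A R ((0.4208, -0.2197), -72.78, 7e-05)
B L ((0.6298, -0.2125), -72.74, 0.00016) B R ((0.5996, -0.2135), -72.66, 0.00023)
A ends ((0.4605, -0.2972), 17.17, 0.00014) ((0.4078, -0.1265), 17.22, 0.00012)
B ends ((0.6415, -0.3045), 17.1, 0.00012) ((0.5914, -0.1331), 18.65, 5e-05)
```

The slats fit well. A is centred at (0.4342,-0.2118) and B at (0.6164,-0.2188), both at -72.8° and 30 mm wide. I'll pick B first, for the far end.

```bash
python3 -m inch '[{"grip":5.2,"slide":[0,0,1],"yaw":-4.5},{"grip":5.2,"slide":[2.2,-1.4,2],"yaw":0},{"grip":5.2,"slide":[3,-1.9,2.5],"yaw":0},{"grip":5.2,"slide":[3,-1.9,3],"yaw":0},{"grip":5.2,"slide":[2,-1.3,3],"yaw":0},{"grip":5.2,"slide":[0.98,-0.62,3],"yaw":0},{"grip":5.2,"slide":[0,0,3],"yaw":0},{"grip":5.2,"slide":[0,0,3],"yaw":0},{"grip":5.2,"slide":[0,0,2],"yaw":0},{"grip":5.2,"slide":[0,0,0],"yaw":0},{"grip":5.2,"slide":[0,0,0],"yaw":0}]'
python3 - <<'E'
from h import *
s=st(); c=cam("wrist"); save(c,"w18"); np.savez("w18.npz",**c)
d=np.array([.6164,-.2188])-s["eef_pos"][:2]; R=s["eef_rot"]; print("to B in tool cm",d@R[:2,0]*100,d@R[:2,1]*100)
E
```

```text
time: 21.53
eef_pos: [0.6129, -0.2135, 0.0849]
eef_rot: [[0.301, -0.954, -0.002], [-0.954, -0.301, 0.001], [-0.001, 0.002, -1.0]]
force: [0.1, 0.6, 1.1]
opening: 0.0521
t 21.53 pos [ 0.6129 -0.2135  0.0849] yaw(x-axis) -72.50 F [0.1 0.6 1.1] open 0.0521 q [ -19.2   33.3    7.8   64.6    0.  -126.7]
to B in tool cm 0.6135103487195835 -0.17507075806480948
```

View pics/w18.png

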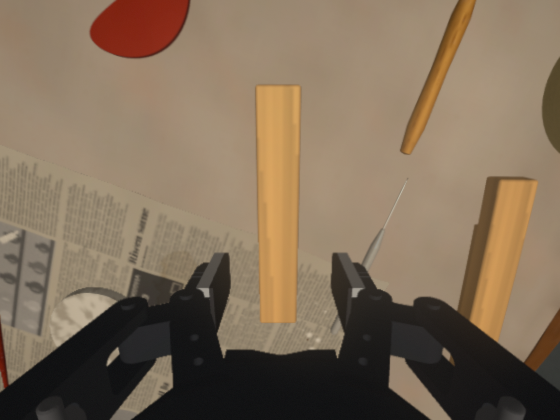

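```bash
python3 - <<'E'
from h import *
c=load("w18.npz"); s=arm.observe()
p=px2pt(c,[(256,86),(300,86),(296.5,322.5),(261,322.5)],.021)[:,:2]; print(p.round(4), p.mean(0))
a=(p[0]+p[1])/2-(p[2]+p[3])/2; print(np.degrees(np.arctan2(a[1],a[0])),np.linalg.norm(a),np.linalg.norm(p[0]-p[1]))
d=p.mean(0)-s["eef_pos"][:2]; R=s["eef_rot"]; print("tool cm",d@R[:2,0]*100,d@R[:2,1]*100)
E
```

```text
[[ 0.6567 -0.2993]
 [ 0.6296 -0.3078]
 [ 0.5757 -0.1383]
 [ 0.6031 -0.1297]] [ 0.61628816 -0.21875334]
-72.41075022700974 0.17784914041766417 0.02835957399396392
tool cm 0.5343691465930231 -0.09105147970086215
```

Both views agree that B is at (0.6163,-0.2188). Descending and gripping.

```bash
python3 -m inch '[{"grip":5.2,"slide":[0.55,-0.12,2],"yaw":0},{"grip":5.2,"slide":[0,0,2.5],"yaw":0},{"grip":5.2,"slide":[0,0,2],"yaw":0},{"grip":5.2,"slide":[0,0,1],"yaw":0},{"grip":5.2,"slide":[0,0,0.4],"yaw":0},{"grip":5.2,"slide":[0,0,0],"yaw":0},{"grip":2,"slide":[0,0,0],"yaw":0},{"grip":2,"slide":[0,0,0],"yaw":0},{"grip":2,"slide":[0,0,0],"yaw":0},{"grip":2,"slide":[0,0,0],"yaw":0},{"grip":2,"slide":[0,0,0],"yaw":0}]'
python3 - <<'E'
from h import *
s=st(); c=cam("wrist"); save(c,"w19"); np.savez("w19.npz",**c)
E
```

```text
time: 22.5
eef_pos: [0.6175, -0.2195, 0.0084]
eef_rot: [[0.301, -0.954, 0.003], [-0.954, -0.301, -0.001], [0.002, -0.002, -1.0]]
force: [-0.4, 1.0, 6.8]
opening: 0.0283
t 22.50 pos [ 0.6175 -0.2195  0.0084] yaw(x-axis) -72.51 F [-0.4  1.   6.8] open 0.0283 q [ -19.6   37.     2.5   55.3    0.  -127.1]
```

View pics/w19.png

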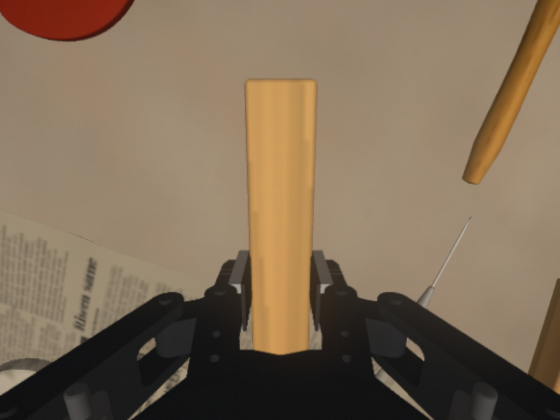

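Gripped at 28 mm. I'll lift a little and check.

```bash
python3 -m inch '[{"grip":2,"slide":[0,0,-0.5],"yaw":0},{"grip":2,"slide":[0,0,-1],"yaw":0},{"grip":2,"slide":[0,0,-2],"yaw":0},{"grip":2,"slide":[0,0,-3],"yaw":0},{"grip":2,"slide":[0,0,-3],"yaw":0},{"grip":2,"slide":[0,0,-3],"yaw":0},{"grip":2,"slide":[0,0,-1],"yaw":0},{"grip":2,"slide":[0,0,0],"yaw":0},{"grip":2,"slide":[0,0,0],"yaw":0}]'
python3 - <<'E'
from h import *
s=st(); c=cam("wrist"); save(c,"w20"); np.savez("w20.npz",**c); c=cam("side"); save(c,"d20",(230,110,380,230),5)
E
```

```text
time: 23.3
eef_pos: [0.6165, -0.2193, 0.142]
eef_rot: [[0.3, -0.954, 0.001], [-0.954, -0.3, -0.0], [0.001, -0.001, -1.0]]
force: [0.1, -0.4, -1.8]
opening: 0.0282
t 23.30 pos [ 0.6165 -0.2193  0.142 ] yaw(x-axis) -72.51 F [ 0.1 -0.4 -1.8] open 0.0282 q [ -19.6   32.3   14.4   72.1    0.  -127.1]
```

View pics/w20.png

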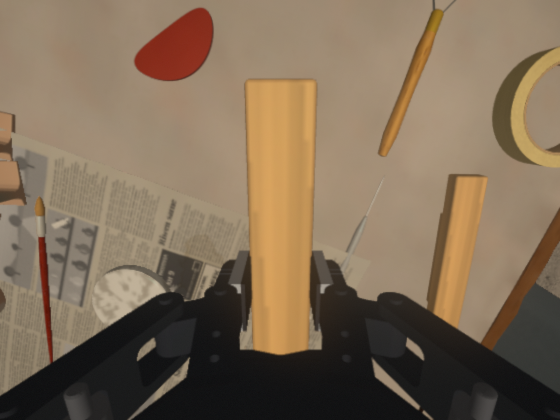

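View pics/d20.png

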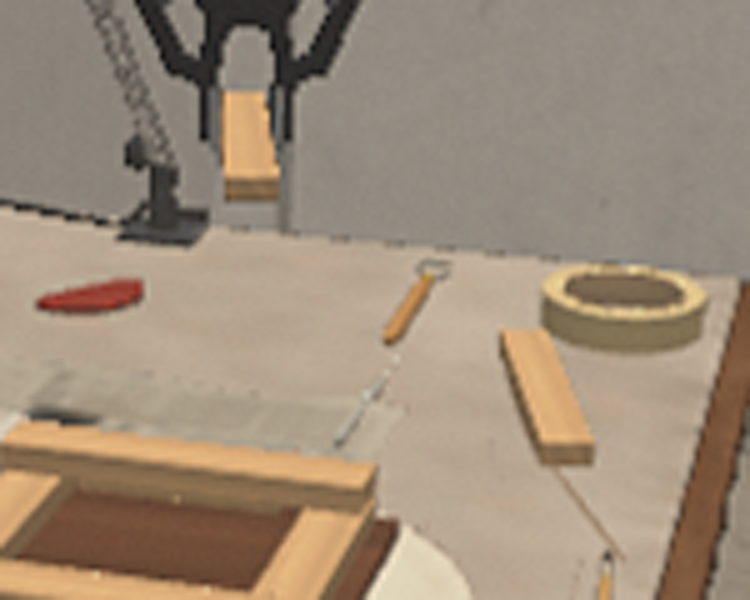

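B is held level. I'll carry it to the far end, aiming for tool position (0.640, 0.155), yaw -91°.

```bash
python3 -m inch '[{"grip":2,"slide":[0,0,0],"yaw":4.6},{"grip":2,"slide":[0,0,0],"yaw":4.6},{"grip":2,"slide":[-1,0,0],"yaw":4.6},{"grip":2,"slide":[-2,0,0],"yaw":4.6},{"grip":2,"slide":[-3,-0.1,0],"yaw":0},{"grip":2,"slide":[-3.5,-0.2,0],"yaw":0},{"grip":2,"slide":[-3.5,-0.2,0],"yaw":0},{"grip":2,"slide":[-3.5,-0.2,0],"yaw":0},{"grip":2,"slide":[-3.5,-0.2,0],"yaw":0},{"grip":2,"slide":[-3.5,-0.2,0],"yaw":0},{"grip":2,"slide":[-3.5,-0.2,0],"yaw":0},{"grip":2,"slide":[-3.5,-0.2,0],"yaw":0}]'; python3 -m inch '[{"grip":2,"slide":[-3,-0.2,0],"yaw":0},{"grip":2,"slide":[-2,-0.2,0],"yaw":0},{"grip":2,"slide":[-0.5,0,0],"yaw":0},{"grip":2,"slide":[0,0,0],"yaw":0},{"grip":2,"slide":[0,0,0],"yaw":0}]'
python3 - <<'E'
from h import *
s=st(); d=np.array([.6397,.1548])-s["eef_pos"][:2]; R=s["eef_rot"]; print("remaining tool cm",d@R[:2,0]*100,d@R[:2,1]*100)
E
```

```text
time: 24.4
eef_pos: [0.632, 0.087, 0.1399]
eef_rot: [[-0.016, -1.0, -0.002], [-1.0, 0.016, -0.0], [0.0, 0.002, -1.0]]
force: [-0.1, -0.4, -1.6]
opening: 0.0287
time: 24.82
eef_pos: [0.6373, 0.1397, 0.1404]
eef_rot: [[-0.016, -1.0, -0.002], [-1.0, 0.016, -0.001], [0.001, 0.002, -1.0]]
force: [0.2, -0.0, -2.0]
opening: 0.0288
t 24.82 pos [0.6373 0.1397 0.1404] yaw(x-axis) -90.90 F [ 0.2 -0.  -2. ] open 0.0288 q [ 12.4  32.2  14.1  72.   -0.  -76.7]
remaining tool cm -1.514219581419172 -0.21719580991419918
```

```bash
python3 -m inch '[{"grip":2,"slide":[-0.8,-0.12,0],"yaw":0},{"grip":2,"slide":[-0.7,-0.1,1],"yaw":0},{"grip":2,"slide":[0,0,1.5],"yaw":0},{"grip":2,"slide":[0,0,0.8],"yaw":0},{"grip":2,"slide":[0,0,0],"yaw":0},{"grip":2,"slide":[0,0,0],"yaw":0}]'
python3 - <<'E'
from h import *
s=st(); d=np.array([.6397,.1548])-s["eef_pos"][:2]; R=s["eef_rot"]; print("remaining tool cm",d@R[:2,0]*100,d@R[:2,1]*100)
c=cam("wrist"); save(c,"w21"); np.savez("w21.npz",**c); c=cam("scene"); save(c,"s21",(195,140,355,270),5); c=cam("side"); save(c,"d21",(190,150,340,270),5)
E
```

```text
time: 25.32
eef_pos: [0.6398, 0.1549, 0.1078]
eef_rot: [[-0.016, -1.0, -0.001], [-1.0, 0.016, -0.0], [0.0, 0.001, -1.0]]
force: [-1.3, 0.7, -0.8]
opening: 0.0282
t 25.32 pos [0.6398 0.1549 0.1078] yaw(x-axis) -90.94 F [-1.3  0.7 -0.8] open 0.0282 q [ 13.6  33.7  11.8  68.2  -0.  -75.5]
remaining tool cm 0.009006066723576957 0.014552393076185298
```

View pics/w21.png

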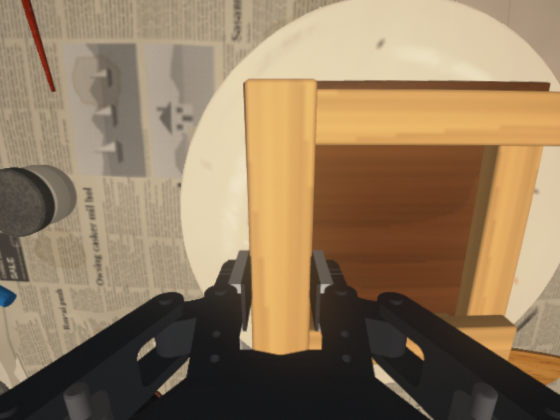

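View pics/d21.png

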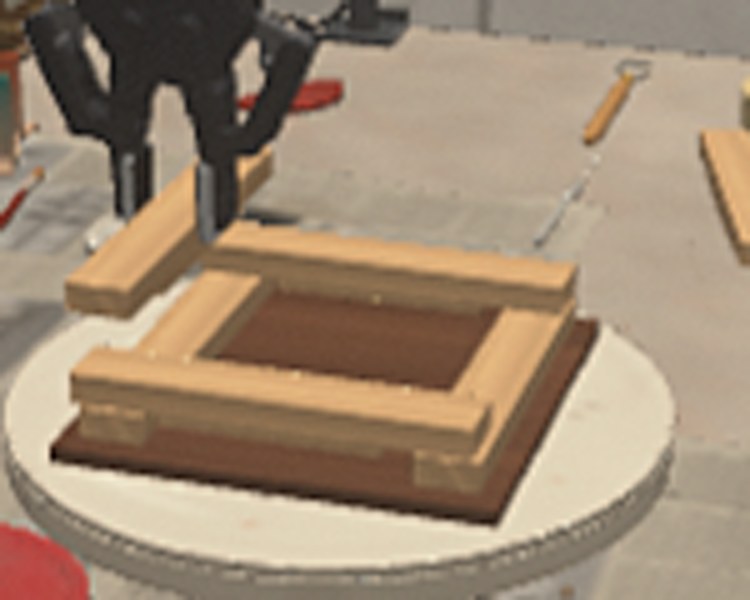

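View pics/s21.png

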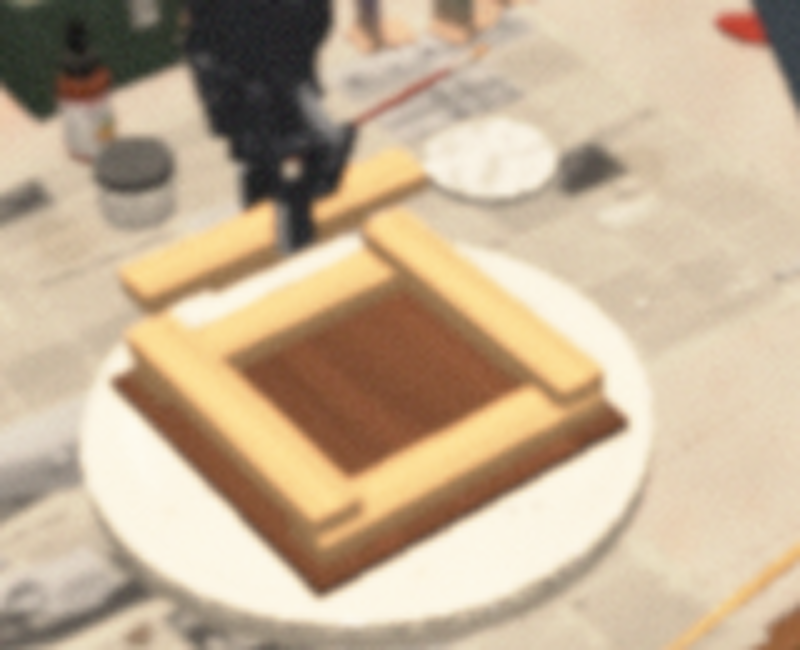

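```bash
python3 - <<'E'
from h import *
c=load("w21.npz")
for z in (.1204,): print(px2pt(c,[(246,85),(315,85),(249,240),(313,240)],z).round(4))
print("R slat inner edge, outer, near?",px2pt(c,[(350,145),(500,145),(350,92),(500,92)],.0798).round(4))
print("bearer near outer/ inner",px2pt(c,[(541,160),(509,280)],.0638).round(4))
E
```

```text
[[0.6527 0.0685 0.1204]
 [0.6247 0.069  0.1204]
 [0.6544 0.1358 0.1204]
 [0.6246 0.1363 0.1204]]
R slat inner edge, outer, near? [[0.6001 0.0958 0.0798]
 [0.5137 0.0965 0.0798]
 [0.6013 0.0678 0.0798]
 [0.5187 0.068  0.0798]]
bearer near outer/ inner [[0.4729 0.107  0.0638]
 [0.4771 0.1921 0.0638]]
```

The held slat's outer edge (x ≈ 0.6535–0.656) matches the second pair's far ends. Lowering slowly.

```bash
python3 -m inch '[{"grip":2,"slide":[0,0,0.8],"yaw":0},{"grip":2,"slide":[0,0,0.7],"yaw":0},{"grip":2,"slide":[0,0,0.4],"yaw":0},{"grip":2,"slide":[0,0,0.2],"yaw":0},{"grip":2,"slide":[0,0,0.15],"yaw":0},{"grip":2,"slide":[0,0,0],"yaw":0},{"grip":2,"slide":[0,0,0],"yaw":0}]'
python3 - <<'E'
from h import *
s=st(); c=cam("side"); save(c,"d22",(190,170,310,270),6.5)
E
```

```text
time: 26.05
eef_pos: [0.6403, 0.1553, 0.086]
eef_rot: [[-0.016, -1.0, 0.0], [-1.0, 0.016, 0.0], [-0.0, -0.0, -1.0]]
force: [-0.1, -0.5, -0.7]
opening: 0.0284
t 26.05 pos [0.6403 0.1553 0.086 ] yaw(x-axis) -90.91 F [-0.1 -0.5 -0.7] open 0.0284 q [ 13.6  34.3   9.7  65.3  -0.  -75.5]
```

View pics/d22.png

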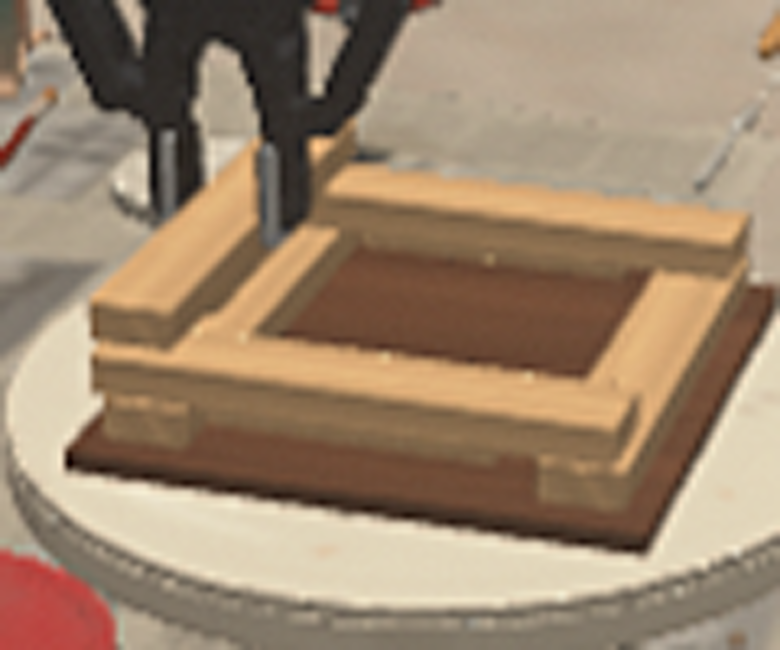

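Aligned, with ~2–3 mm left to go.

```bash
python3 -m inch '[{"grip":2,"slide":[0,0,0.1],"yaw":0},{"grip":2,"slide":[0,0,0.1],"yaw":0},{"grip":2,"slide":[0,0,0.08],"yaw":0},{"grip":2,"slide":[0,0,0],"yaw":0}]'; python3 - <<'E'
from h import *
s=st()
E
```

```text
time: 26.43
eef_pos: [0.6403, 0.1553, 0.0832]
eef_rot: [[-0.016, -1.0, 0.0], [-1.0, 0.016, 0.0], [-0.0, -0.0, -1.0]]
force: [0.0, 0.1, 0.7]
opening: 0.0284
t 26.43 pos [0.6403 0.1553 0.0832] yaw(x-axis) -90.91 F [0.  0.1 0.7] open 0.0284 q [ 13.6  34.4   9.4  65.    0.  -75.5]
```

```bash
python3 -m inch '[{"grip":2,"slide":[0,0,0.05],"yaw":0},{"grip":2,"slide":[0,0,0.03],"yaw":0},{"grip":2,"slide":[0,0,0],"yaw":0}]'; python3 - <<'E'
from h import *
s=st(); c=cam("side"); save(c,"d23",(190,170,310,270),6.5)
E
```

```text
time: 26.68
eef_pos: [0.6403, 0.1553, 0.0832]
eef_rot: [[-0.016, -1.0, 0.001], [-1.0, 0.016, 0.0], [-0.0, -0.001, -1.0]]
force: [-3.2, -1.3, 10.6]
opening: 0.0285
t 26.68 pos [0.6403 0.1553 0.0832] yaw(x-axis) -90.91 F [-3.2 -1.3 10.6] open 0.0285 q [ 13.6  34.4   9.3  64.9   0.  -75.5]
```

View pics/d23.png

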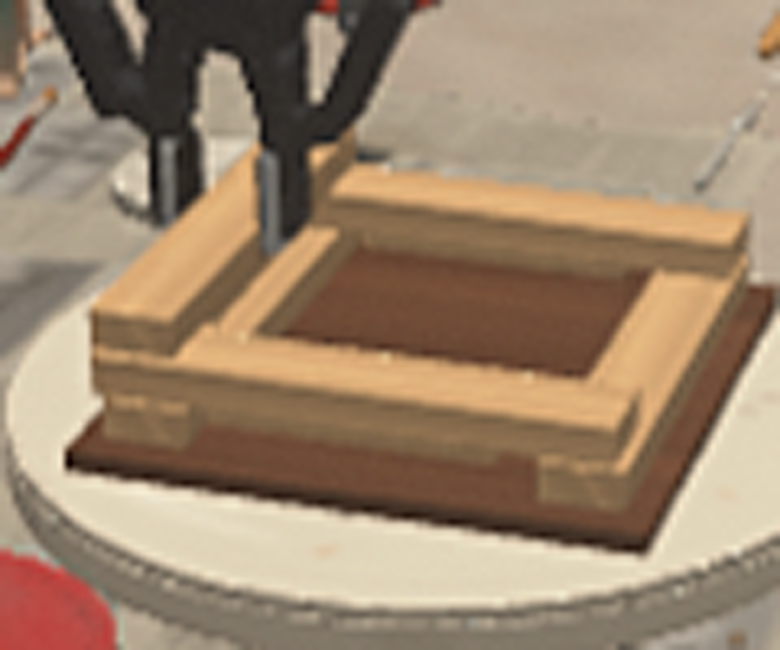

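It's seated, with contact force at 10 N. Relieving, releasing and rising.

```bash
python3 -m inch '[{"grip":2,"slide":[0,0,-0.06],"yaw":0},{"grip":3.5,"slide":[0,0,0],"yaw":0},{"grip":5,"slide":[0,0,0],"yaw":0},{"grip":5,"slide":[0,0,0],"yaw":0},{"grip":5,"slide":[0,0,-1],"yaw":0},{"grip":5,"slide":[0,0,-3],"yaw":0},{"grip":5,"slide":[0,0,-4],"yaw":0},{"grip":5,"slide":[0,0,-4],"yaw":0},{"grip":5,"slide":[0,0,-3],"yaw":0},{"grip":5,"slide":[0,0,0],"yaw":0},{"grip":5,"slide":[0,0,0],"yaw":0}]'; python3 - <<'E'
from h import *
s=st(); c=cam("wrist"); save(c,"w24"); np.savez("w24.npz",**c); c=cam("side"); save(c,"d24",(190,170,310,270),6.5)
E
```

```text
time: 27.65
eef_pos: [0.6412, 0.1555, 0.2355]
eef_rot: [[-0.016, -1.0, 0.004], [-1.0, 0.016, 0.001], [-0.001, -0.004, -1.0]]
force: [-0.0, 0.7, -0.4]
opening: 0.0497
t 27.65 pos [0.6412 0.1555 0.2355] yaw(x-axis) -90.91 F [-0.   0.7 -0.4] open 0.0497 q [ 13.6  32.5  28.3  85.6   0.  -75.5]
```

View pics/w24.png

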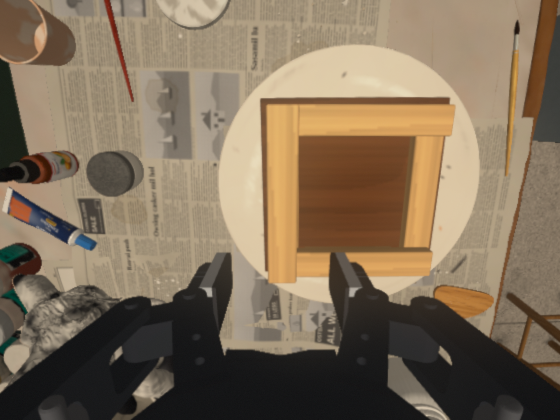

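View pics/d24.png

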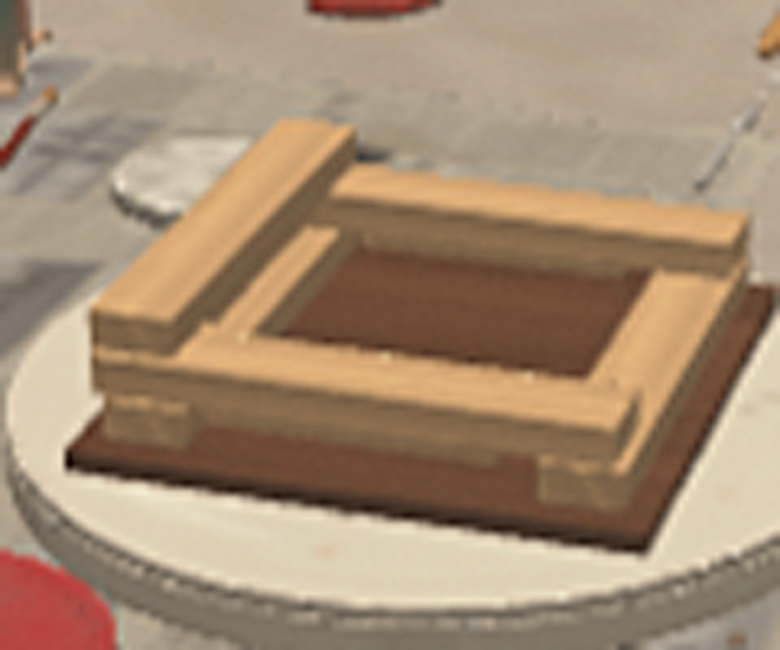

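B is seated and flush at the left far corner in the side view. I'll re-measure the second pair's near ends for the next slat.

```bash
python3 - <<'E'
from h import *
c=load("w24.npz"); D=(c["frame"][:,:,0].astype(int)-c["frame"][:,:,2]); c2=dict(c); c2["frame"]=np.dstack([D]*3)
print("R near",fitline(coledge(c2,range(108,134,4),435,468,-1,.0798)),"L near",fitline(coledge(c2,range(254,272,3),415,445,-1,.0798)))
print("top B outer",fitline(coledge(c2,range(110,275,10),256,280,1,.0958)),"B inner",fitline(coledge(c2,range(140,245,8),288,312,-1,.0958)))
print("R outer",fitline(rowedge(c,range(310,440,8),98,112,1,.0798)),"L outer",fitline(rowedge(c,range(305,425,8),268,284,1,.0798,2)))
print("R inner",fitline(rowedge(c,range(310,400,8),128,142,-1,.0798)),"L inner",fitline(rowedge(c,range(310,400,8),244,258,1,.0798)))
print("B R-end",px2pt(c,[(267,106),(297,106)],.0958).round(4),"B L-end",px2pt(c,[(270,282),(295,282)],.0958).round(4))
E
```

```text
R near ((0.4742, 0.0818), 89.54, 9e-05) L near ((0.4775, 0.231), 89.96, 8e-05)
top B outer ((0.6546, 0.1438), 88.92, 0.00012) B inner ((0.6248, 0.1497), -89.68, 0.00053)
R outer ((0.5625, 0.0666), -0.85, 0.00024) L outer ((0.5483, 0.2473), -0.48, 0.00325)
R inner ((0.5703, 0.0953), -0.73, 2e-05) L inner ((0.564, 0.2177), -0.83, 0.00125)
B R-end [[0.6525 0.0682 0.0958]
 [0.6256 0.0687 0.0958]] B L-end [[0.6542 0.2441 0.0958]
 [0.6278 0.2444 0.0958]]
```

```bash
python3 -m inch '[{"grip":5.2,"slide":[2,1.1,0],"yaw":0},{"grip":5.2,"slide":[3.4,1.85,0],"yaw":0},{"grip":5.2,"slide":[3.4,1.85,0],"yaw":0},{"grip":5.2,"slide":[3.4,1.85,0],"yaw":0},{"grip":5.2,"slide":[3.4,1.85,0],"yaw":0},{"grip":5.2,"slide":[3.4,1.85,0],"yaw":0},{"grip":5.2,"slide":[3.4,1.85,0],"yaw":0},{"grip":5.2,"slide":[3.4,1.85,0],"yaw":0},{"grip":5.2,"slide":[3.4,1.85,0],"yaw":0},{"grip":5.2,"slide":[3.4,1.85,0],"yaw":0},{"grip":5.2,"slide":[3.4,1.85,0],"yaw":0},{"grip":5.2,"slide":[0.9,0.5,0],"yaw":0}]'; python3 -m inch '[{"grip":5.2,"slide":[0,0,2],"yaw":-6},{"grip":5.2,"slide":[0,0,3],"yaw":-6},{"grip":5.2,"slide":[0,0,3.5],"yaw":-6.1},{"grip":5.2,"slide":[0,0,3.5],"yaw":0},{"grip":5.2,"slide":[0,0,2],"yaw":0},{"grip":5.2,"slide":[0,0,1],"yaw":0},{"grip":5.2,"slide":[0,0,0],"yaw":0},{"grip":5.2,"slide":[0,0,0],"yaw":0}]'
python3 - <<'E'
from h import *
s=st(); c=cam("wrist"); save(c,"w25"); np.savez("w25.npz",**c)
d=np.array([.4342,-.2118])-s["eef_pos"][:2]; R=s["eef_rot"]; print("to A in tool cm",d@R[:2,0]*100,d@R[:2,1]*100)
E
```

```text
time: 28.75
eef_pos: [0.4302, -0.2136, 0.2319]
eef_rot: [[-0.019, -1.0, -0.002], [-1.0, 0.019, -0.0], [0.0, 0.002, -1.0]]
force: [0.8, 0.2, 0.4]
opening: 0.052
time: 29.42
eef_pos: [0.4333, -0.2103, 0.0832]
eef_rot: [[0.295, -0.955, -0.001], [-0.955, -0.295, 0.0], [-0.0, 0.0, -1.0]]
force: [-0.2, -0.7, 0.1]
opening: 0.0518
t 29.42 pos [ 0.4333 -0.2103  0.0832] yaw(x-axis) -72.81 F [-0.2 -0.7  0.1] open 0.0518 q [ -25.9   14.8  -20.9   54.4    0.  -133.1]
to A in tool cm 0.16763273218156244 -0.04119672099557507
```

View pics/w25.png

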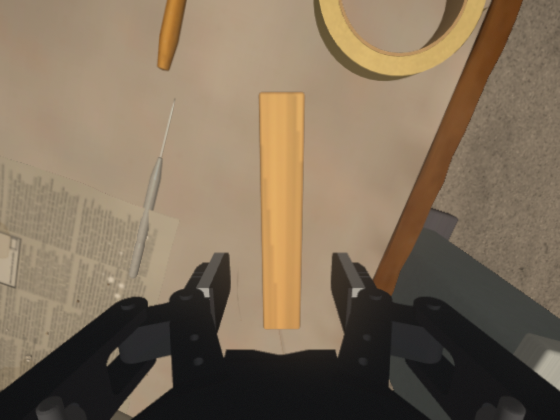

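```bash
python3 - <<'E'
from h import *
c=load("w25.npz"); s=arm.observe()
p=px2pt(c,[(260,93),(304,93),(300,328),(263.5,328)],.021)[:,:2]; a=(p[0]+p[1])/2-(p[2]+p[3])/2; print(p.mean(0),np.degrees(np.arctan2(a[1],a[0])),np.linalg.norm(a))
d=p.mean(0)-s["eef_pos"][:2]; R=s["eef_rot"]; print("tool cm",d@R[:2,0]*100,d@R[:2,1]*100)
E
python3 -m inch '[{"grip":5.2,"slide":[0.1,0,2],"yaw":0},{"grip":5.2,"slide":[0,0,2.5],"yaw":0},{"grip":5.2,"slide":[0,0,2],"yaw":0},{"grip":5.2,"slide":[0,0,0.7],"yaw":0},{"grip":5.2,"slide":[0,0,0.3],"yaw":0},{"grip":5.2,"slide":[0,0,0],"yaw":0},{"grip":2,"slide":[0,0,0],"yaw":0},{"grip":2,"slide":[0,0,0],"yaw":0},{"grip":2,"slide":[0,0,0],"yaw":0},{"grip":2,"slide":[0,0,0],"yaw":0},{"grip":2,"slide":[0,0,0],"yaw":0}]'
```

```text
[ 0.43315882 -0.21238699] -72.76556196023952 0.1772901617637884
tool cm 0.1444007902033507 0.12649872894330635
time: 30.38
eef_pos: [0.4346, -0.2119, 0.0095]
eef_rot: [[0.295, -0.955, 0.002], [-0.955, -0.295, -0.001], [0.002, -0.002, -1.0]]
force: [-1.9, 1.5, 12.0]
opening: 0.0281
```

```bash
python3 -m inch '[{"grip":2,"slide":[0,0,-0.5],"yaw":0},{"grip":2,"slide":[0,0,-1],"yaw":0},{"grip":2,"slide":[0,0,-2],"yaw":0},{"grip":2,"slide":[0,0,-3],"yaw":0},{"grip":2,"slide":[0,0,-3],"yaw":0},{"grip":2,"slide":[0,0,-3],"yaw":2},{"grip":2,"slide":[0,0,-1],"yaw":4},{"grip":2,"slide":[0,0,0],"yaw":4},{"grip":2,"slide":[0,0,0],"yaw":4},{"grip":2,"slide":[0,0,0],"yaw":4.2},{"grip":2,"slide":[0,0,0],"yaw":0}]'; python3 -m inch '[{"grip":2,"slide":[-1,-0.13,0],"yaw":0},{"grip":2,"slide":[-2,-0.27,0],"yaw":0},{"grip":2,"slide":[-3,-0.4,0],"yaw":0},{"grip":2,"slide":[-3.5,-0.46,0],"yaw":0},{"grip":2,"slide":[-3.5,-0.46,0],"yaw":0},{"grip":2,"slide":[-3.5,-0.46,0],"yaw":0},{"grip":2,"slide":[-3.5,-0.46,0],"yaw":0},{"grip":2,"slide":[-3.5,-0.46,0],"yaw":0},{"grip":2,"slide":[-3.5,-0.46,0],"yaw":0},{"grip":2,"slide":[-3.5,-0.46,0],"yaw":0},{"grip":2,"slide":[-3,-0.4,0],"yaw":0},{"grip":2,"slide":[-2,-0.27,0],"yaw":0}]';  python3 -m inch '[{"grip":2,"slide":[-1,-0.14,0],"yaw":0},{"grip":2,"slide":[0,0,0],"yaw":0},{"grip":2,"slide":[0,0,0],"yaw":0}]'
python3 - <<'E'
from h import *
s=st(); d=np.array([.4900,.1575])-s["eef_pos"][:2]; R=s["eef_rot"]; print("remaining tool cm",d@R[:2,0]*100,d@R[:2,1]*100)
E
```

```text
time: 31.3
eef_pos: [0.4338, -0.2115, 0.1441]
eef_rot: [[-0.021, -1.0, 0.001], [-1.0, 0.021, -0.0], [0.0, -0.001, -1.0]]
force: [-0.0, -0.5, -1.0]
opening: 0.0281
time: 32.3
eef_pos: [0.4865, 0.146, 0.1433]
eef_rot: [[-0.013, -1.0, 0.0], [-1.0, 0.013, 0.001], [-0.001, -0.0, -1.0]]
force: [0.5, -0.3, -0.7]
opening: 0.0283
time: 32.55
eef_pos: [0.4881, 0.1525, 0.143]
eef_rot: [[-0.016, -1.0, -0.0], [-1.0, 0.016, -0.0], [0.0, 0.0, -1.0]]
force: [-0.2, -0.8, -1.0]
opening: 0.0281
t 32.55 pos [0.4881 0.1525 0.143 ] yaw(x-axis) -90.90 F [-0.2 -0.8 -1. ] open 0.0281 q [ 17.4  15.5 -10.7  63.9  -0.  -71.7]
remaining tool cm -0.4989896808508013 -0.18437634441666617
```

```bash
python3 -m inch '[{"grip":2,"slide":[-0.5,-0.18,0.5],"yaw":0},{"grip":2,"slide":[0,0,1.5],"yaw":0},{"grip":2,"slide":[0,0,1.5],"yaw":0},{"grip":2,"slide":[0,0,0],"yaw":0},{"grip":2,"slide":[0,0,0],"yaw":0}]'
python3 - <<'E'
from h import *
s=st(); d=np.array([.4900,.1575])-s["eef_pos"][:2]; R=s["eef_rot"]; print("remaining tool cm",d@R[:2,0]*100,d@R[:2,1]*100)
c=cam("wrist"); save(c,"w26"); np.savez("w26.npz",**c); c=cam("side"); save(c,"d26",(190,150,310,270),5)
D=(c["frame"][:,:,0].astype(int)-c["frame"][:,:,2])
E
```

```text
time: 32.97
eef_pos: [0.4898, 0.1567, 0.1075]
eef_rot: [[-0.019, -1.0, -0.001], [-1.0, 0.019, -0.001], [0.001, 0.001, -1.0]]
force: [0.0, -0.1, -1.1]
opening: 0.028
t 32.97 pos [0.4898 0.1567 0.1075] yaw(x-axis) -91.07 F [ 0.  -0.1 -1.1] open 0.0280 q [ 17.7  17.2 -13.7  59.2  -0.  -71.2]
remaining tool cm -0.08056167955392828 -0.02008177624775012
```

View pics/w26.png

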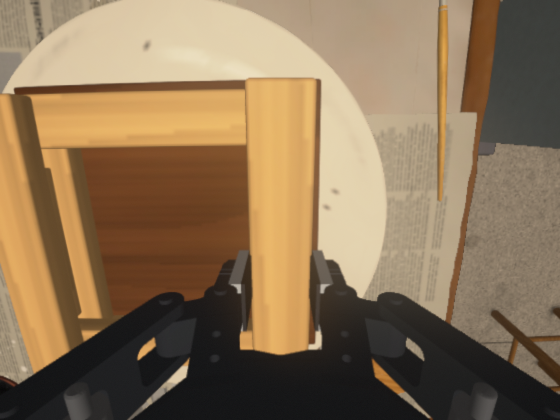

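View pics/d26.png

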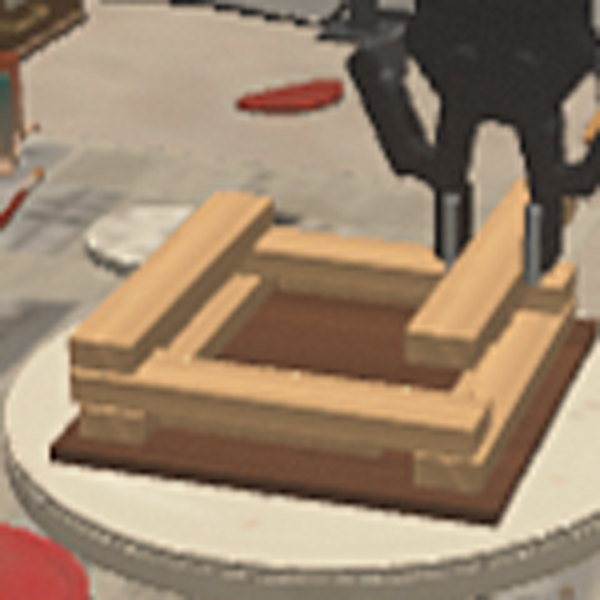

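Well placed over the near ends. Lowering.

```bash
python3 -m inch '[{"grip":2,"slide":[0,0,0.7],"yaw":0},{"grip":2,"slide":[0,0,0.6],"yaw":0},{"grip":2,"slide":[0,0,0.4],"yaw":0},{"grip":2,"slide":[0,0,0.2],"yaw":0},{"grip":2,"slide":[0,0,0.1],"yaw":0},{"grip":2,"slide":[0,0,0],"yaw":0},{"grip":2,"slide":[0,0,0],"yaw":0}]'
python3 - <<'E'
from h import *
s=st(); c=cam("side"); save(c,"d27",(190,170,310,270),6.5)
E
```

```text
time: 33.65
eef_pos: [0.4903, 0.1576, 0.088]
eef_rot: [[-0.018, -1.0, 0.0], [-1.0, 0.018, -0.0], [-0.0, -0.0, -1.0]]
force: [0.1, 0.5, -1.3]
opening: 0.0282
t 33.65 pos [0.4903 0.1576 0.088 ] yaw(x-axis) -91.01 F [ 0.1  0.5 -1.3] open 0.0282 q [ 17.8  18.1 -15.5  56.4  -0.  -71.2]
```

View pics/d27.png

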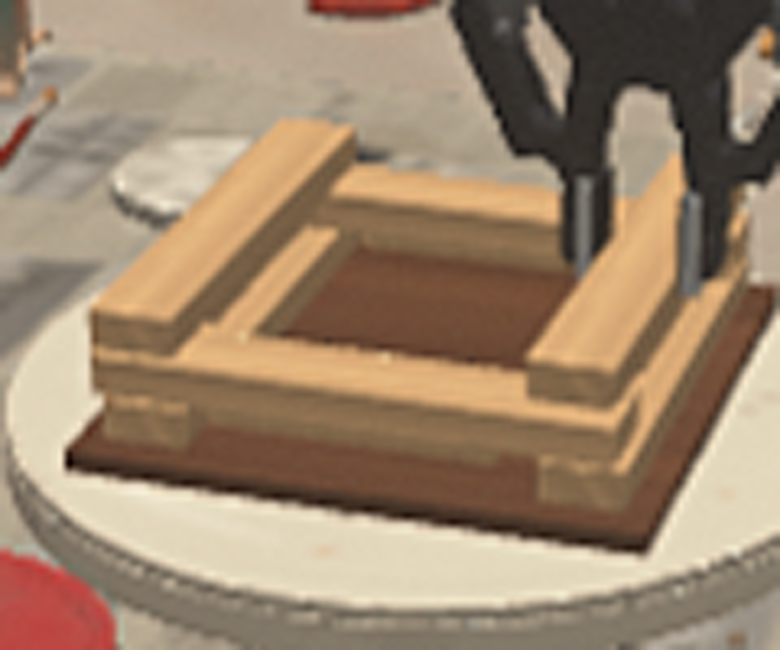

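The held slat's near face lines up with the second slat's end (x≈616). Final lowering.

```bash
python3 -m inch '[{"grip":2,"slide":[0,0,0.1],"yaw":0},{"grip":2,"slide":[0,0,0.1],"yaw":0},{"grip":2,"slide":[0,0,0.1],"yaw":0},{"grip":2,"slide":[0,0,0.08],"yaw":0},{"grip":2,"slide":[0,0,0],"yaw":0}]'
```

```text
time: 34.12
eef_pos: [0.4903, 0.1576, 0.0843]
eef_rot: [[-0.018, -1.0, 0.0], [-1.0, 0.018, 0.0], [-0.0, -0.0, -1.0]]
force: [-2.4, 0.2, 4.0]
opening: 0.0282
```

Contact force shows it seated at the expected height of 84.3 mm. I'll give a tiny extra press, look, then release.

```bash
python3 -m inch '[{"grip":2,"slide":[0,0,0.04],"yaw":0},{"grip":2,"slide":[0,0,0],"yaw":0}]'; python3 - <<'E'
from h import *
s=st(); c=cam("side"); save(c,"d28",(190,170,310,270),6.5)
E
```

```text
time: 34.28
eef_pos: [0.4903, 0.1577, 0.0842]
eef_rot: [[-0.018, -1.0, 0.0], [-1.0, 0.018, 0.0], [-0.0, -0.0, -1.0]]
force: [-4.9, -0.5, 11.1]
opening: 0.0286
t 34.28 pos [0.4903 0.1577 0.0842] yaw(x-axis) -91.01 F [-4.9 -0.5 11.1] open 0.0286 q [ 17.8  18.3 -15.9  55.9   0.  -71.2]
```

View pics/d28.png

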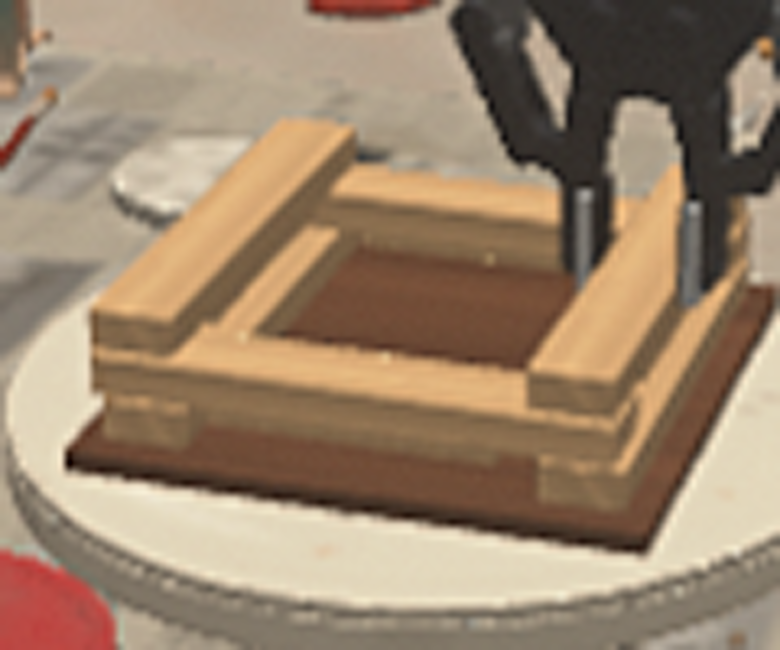

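```bash
python3 -m inch '[{"grip":2,"slide":[0,0,-0.06],"yaw":0},{"grip":3.5,"slide":[0,0,0],"yaw":0},{"grip":5,"slide":[0,0,0],"yaw":0},{"grip":5,"slide":[0,0,0],"yaw":0},{"grip":5,"slide":[0,0,-1],"yaw":0},{"grip":5,"slide":[0,0,-3],"yaw":0},{"grip":5,"slide":[0,0,-4],"yaw":0},{"grip":5,"slide":[0,0,-4],"yaw":0},{"grip":5,"slide":[-1,-2,-4],"yaw":0},{"grip":5,"slide":[-1.5,-2.5,-3],"yaw":0},{"grip":5,"slide":[0,-2,0],"yaw":0},{"grip":5,"slide":[0,0,0],"yaw":0}]'; python3 - <<'E'
from h import *
s=st(); c=cam("wrist"); save(c,"w29"); np.savez("w29.npz",**c); c=cam("side"); save(c,"d29",(190,170,310,270),6.5); c=cam("scene"); save(c,"s29",(205,170,335,275),6)
E
```

```text
time: 35.33
eef_pos: [0.5536, 0.1791, 0.268]
eef_rot: [[-0.018, -1.0, 0.003], [-1.0, 0.018, 0.001], [-0.001, -0.003, -1.0]]
force: [0.2, 1.0, -0.4]
opening: 0.0499
t 35.33 pos [0.5536 0.1791 0.268 ] yaw(x-axis) -91.01 F [ 0.2  1.  -0.4] open 0.0499 q [ 17.9  22.1  16.8  84.5  -0.  -71.1]
```

View pics/w29.png

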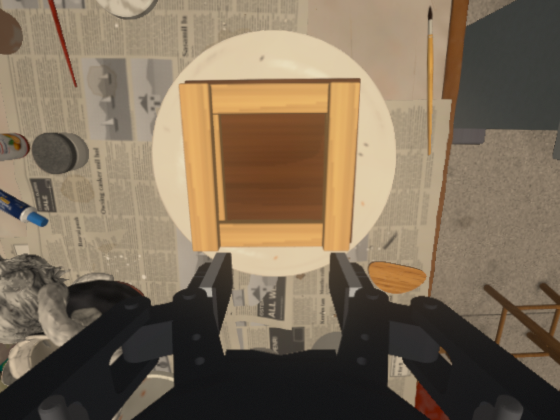

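View pics/d29.png

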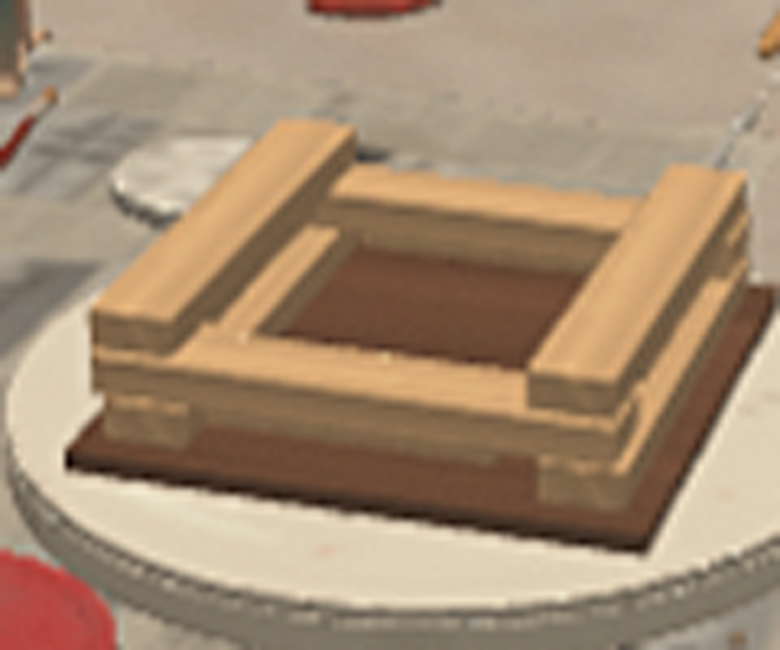

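View pics/s29.png

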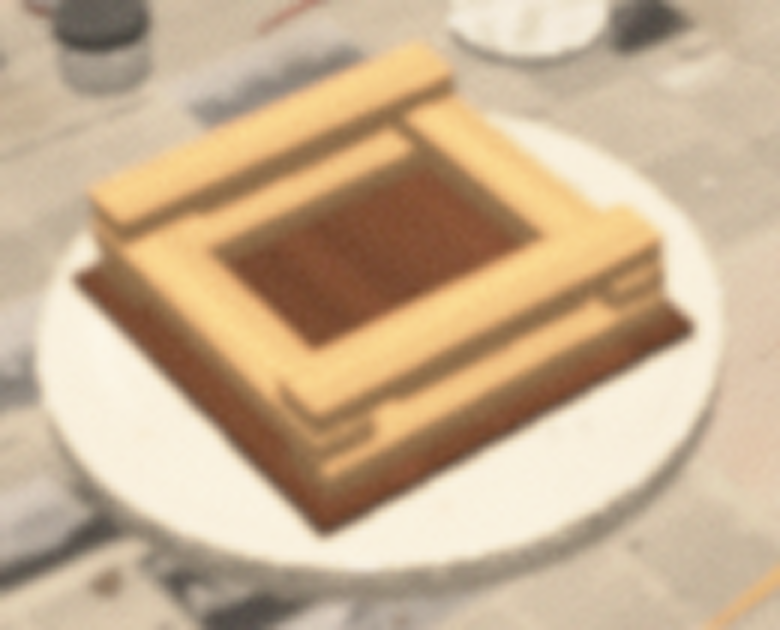

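```bash
python3 - <<'E'
from h import *
c=load("w29.npz"); D=(c["frame"][:,:,0].astype(int)-c["frame"][:,:,2]); c2=dict(c); c2["frame"]=np.dstack([D]*3)
V=D.astype(float)
def line(x0,x1,r0,r1,w,sg,z=.0958):
    P=[]
    for r in range(r0,r1,6):
        cc=x0+(x1-x0)*(r-r0)/(r1-r0); a=int(cc-w); P.append((a+subedge(V[r-1:r+2,a:a+2*w+1].mean(0),sg),r))
    return px2pt(c,P,z)[:,:2]
print("far top outer",fitline(line(181,194,90,245,7,1)),"near top outer",fitline(line(359,350,90,245,7,-1)))
print("R2 outer",fitline(rowedge(c,range(222,322,8),78,90,1,.0798)),"R2 inner",fitline(rowedge(c,range(225,322,8),104,118,-1,.0798)),"L2 inner",fitline(rowedge(c,range(228,322,8),216,228,1,.0798)))
print("board R edge",fitline(rowedge(c,range(215,340,8),74,84,-1,.0478)))
print("tops ends y",px2pt(c,[(195,83.5),(345,81),(206,250),(337,250)],.0958).round(4)[:,:2])
s=load("s2.npz")["frame"].astype(int); n=cam("scene")["frame"].astype(int)
d=np.abs(s-n).max(2)>60; print("needle area change",d[150:200,330:400].sum(), "jar", d[270:330,150:205].sum())
E
```

```text
far top outer ((0.6541, 0.1447), 89.02, 9e-05) near top outer ((0.4759, 0.1583), 89.12, 0.0001)
R2 outer ((0.5663, 0.0665), -0.56, 0.00011) R2 inner ((0.5564, 0.0954), -0.72, 0.00011) L2 inner ((0.5628, 0.2185), -0.82, 1e-05)
board R edge ((0.5493, 0.0576), -0.25, 0.00012)
tops ends y [[0.6363 0.0672]
 [0.489  0.0677]
 [0.6403 0.244 ]
 [0.4908 0.2464]]
needle area change 931 jar 0
```

The top pair's outer edges (x = 0.6541 and 0.4759) match the second pair's measured ends, at 89° and clear of the arm. The jar is unchanged. Handing in.

```bash
python3 - <<'E'
from h import *
print(arm.job_done()); st()
E
```

```text
the job is handed in; nothing more can be done
None
the job is handed in; nothing more can be done
```

The slat stand is built as asked and handed in at about 35 s, with the arm clear of everything. The highest force I read was about 12 N.

1. **Second pair:** I pushed both slats out along the bearers with the open fingers, without lifting them. My first stop for the near slat was 2–3.5 mm short, so I pushed it again. In the last views it was within about 0.5 mm of flush and the far slat within about 1 mm.
2. **Wheel:** I turned it about 80° anticlockwise by pushing the ware board's edge. The second pair now points straight away from the front edge to within about 0.6° (the slats measured -0.75°, the table's axis about -0.2°).
3. **Top pair:** Slat B went on the far ends and slat A on the near ends, block side down. Both came to rest at the expected seated height. Their outer edges measured x = 0.654 m (far) and 0.476 m (near), within about 0.5 mm of the average of the second pair's ends measured by the same camera.

**Disagreements between checks:**
- The two second-pair slats are about 3 mm out of step along their length because of their play. I set the top slats about 1° off square to the table to follow them, leaving up to about 0.5 mm at each corner.
- The cameras and the tool position disagreed by 1–2 mm on where the slats were, so I went by what the pictures showed of one slat against another.
- The gripper read 28 mm on the 30 mm slats, but they were held level and set down normally.

The jar's picture was unchanged from the start. The automatic check on the needle meant nothing because slat B had left that area. The later pictures show the needle still lying between where the two slats had been, and I never went near it.

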